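# Clear the bench: samples, reagents and used glass each to their own carrier

### The arm

A 6-joint arm with a two-finger parallel gripper is mounted at the origin on a cart in front of the work surface, level with it; the furniture and walls round the work are solid. World frame = base frame: x ahead of the robot, y to its left, z up, the work surface at z = 0. Lengths are in mm, angles in rad, forces in N, time in s.
With the tool pointing down it reaches from about 375 to 975 mm from the base axis. Payload 3.8 kg.
Tool frame: the origin (TCP) lies between the finger pads; the fingertips stand 17 mm ahead of it and the grasp point (between the pads) lies 2 mm behind it; z points along the fingers, y is the line along which they close (so a half turn about z gives the same grasp; the last joint's range is limited). The gripper opens to 85 mm and grips with 20 to 120 N. Pads are 22 mm wide; open, the fingers measure 114 mm over their backs; the gripper's body (76 mm by 85 mm) begins 54 mm behind the grasp point. The pads swing forward as they close: fully open they stand 13 mm farther back than shut.
Start: joints at [1.29, 0.264, 1.604, -0, 1.274, -0.037], TCP at [162.938, 655.034, 227.18] pointing down, gripper open.
Joint ranges: [-2.63, 2.63], [-0.94, 2.18], [0.31, 2.57], [-1.31, 4.45], [0, 2.66], [-2.55, 2.55]. Speed limits (rad/s): [2.57, 2.57, 3.14, 3.14, 3.14, 3.14].

### API

Orientations are given as a unit quaternion [w, x, y, z].
In Python, from rig import robot, cams, finder gives the robot as it stands.
- The arm moves only by the tool move_arm, never from a script. Its argument "motion" is a list of rows, each an object with "travel": the shift along the tool's x, y, z normalised to -1 to 1, where 1 is 10 cm, a list of three; "angular": the turn, a rotation vector about the tool's x, y, z normalised to -1 to 1, where 1 is 2 pi rad, a list of three. In form: [{"travel": [dx, dy, dz], "angular": [wx, wy, wz]}, ...]. A call has 1 to 5 rows; each row is the pose to reach, as a shift and turn from the pose commanded when the call began, along the tool's axes at that moment, turning the shorter way round; what a row does not reach only later rows make up. A row lasts 1/10 s, in which the tool goes at most 50 mm and 8.59 degrees, less where a joint would pass 70% of its speed; a pose out of reach is approached as far as the arm can. A call with a number of a shift or a turn outside -1 to 1 is refused whole. A call with a gripper value outside its range is refused whole. "jaw" is the opening, from 0 (shut) to 1 (fully open), set as the call begins (left out, the last holds). The fingers move at their own pace and stop on an object; the grip force is fixed at half the most. Time passes only in rows, so rows that repeat a pose let the fingers close. It gives the time, the measured TCP pose, the force, the opening and the grip force at its end, in the units of the state.
- robot.read_state(): the state, without advancing time (a new reading comes with each control period).
- cams.read_camera(name): name is "scene" or "side" or "wrist"; returns a dict with "image" (480x640x3 uint8, red, green, blue), "K" (3x3 intrinsics, pixels), "k1" (the pictures are not rectified: a ray, as slopes to the right and down, at radius r is drawn at 1 + k1 r^2 times it, then the intrinsics apply), "rvec" (rotation vector, rad) and "tvec" (3), from world to camera coordinates, as OpenCV has them; the wrist camera has in their place "T_tool_cam" (4x4, takes a point from camera to tool coordinates, whose origin is the TCP and whose axes are the flange's). Camera axes: x right, y down, z forward; pixel columns grow to the right and rows downward; lengths in mm; the calibration is good to about 2 mm. A picture is of the moment at which its call begins: read the wrist's pose just before it. There is no depth.
- robot.job_done(): hands the job in; it is judged then, once.
Trained networks look in a picture, given as the dict that the camera call returned (one of the last four; its "shot" number tells which), for a name from the list of things; names that differ only in an ending like _2 or _b are one class to them, and where a whole thing is asked for, a point or a joint stands for the part that bears it (a point fixed in the world has none). Each returns a list of dicts, best first, with "score" (0 to 1); they miss things now and then, are a little off and sometimes report something else, mostly with a low value. They report only what shows in the picture. A call takes as long as a camera call.
- finder.find_in(picture, label): "xyz" ([x, y, z] in mm, in the coordinates of the camera as it stood for that picture, good to about 4 mm: the middle of the surface that is visible of it).
- finder.regions_of(picture, label): "region" (480x640 bool, what is visible of it).
The state is a dict: "t": time; "qpos": joint angles; "qd": joint speeds; "tau": joint torques, N m; "tcp_pos": TCP position; "tool_rot": TCP orientation; "contact_force": force on the tool from outside, world axes, zero at the start; "wrist_torque": the same for the moment, N m; "grip_width": opening from 0.0 (shut) to 1.0 (fully open); "gripper_force": force on a finger pad.
Only numpy, scipy, OpenCV 4.12 (cv2) and the standard library are available. Lean on these libraries where they do the work, as an engineer would, in place of code of your own. Each camera call takes 0.05 s, during which the arm holds its last target. There are 200 camera calls.

### The job

Clear the bench after the run: stand the two black-capped oil sample bottles from the work area (not those at the back behind the tube rack) in the two empty bays of the wooden carrier, the amber bottle and the little red-capped bottle each in a bay of its own in the blue carrier, and the empty beaker upright on the floor of the grey wash-up basin beside the one already there. Keep everything upright, lower each piece until it stands rather than letting it drop, and do not disturb the bottle and the beaker that are already put away.

Things in the scene. Friction and masses are not known exactly. Their poses are not given: they have to be found in the camera images.
- sample_carrier: Wooden bottle carrier, fixed: 78 x 222 mm, three square 66 mm bays in a row along its own y axis (centres at x = 0, y = -72, 0, +72 mm), 6 mm walls. Origin: centre of its underside, z up; bay floors 6 mm above the origin; sides and dividers up to 34 mm high, end boards 53 mm. The bay at y = +72 is taken by stored_oil_bottle; those at 0 and -72 are empty.
- reagent_carrier: Blue plastic bottle carrier, fixed: 74 x 214 mm (plus a small lug at each end), three square 66 mm bays in a row along its own y axis (centres at x = 0, y = -70, 0, +70 mm), all empty, 4 mm walls. Origin: centre of its underside, z up; bay floors 4 mm above the origin; rim 36 mm high.
- wash_basin: Grey plastic wash-up basin, fixed, open-topped: 130 x 196 mm outside (long side along its own y axis), 4 mm walls, rim 45 mm high. Origin: centre of its underside, z up; flat inner floor 4 mm above the origin. A used beaker already stands in it near x = 0, y = +49 mm; the half towards -y is free.
- oil_bottle_large: Oil sample bottle of clear glass with a black screw cap, the larger one: round body 46 mm across up to 88 mm high, 103 mm high over the cap (29 mm across). Origin: centre of its underside, z up. About 0.11 kg.
- oil_bottle_slim: Oil sample bottle of clear glass with a black screw cap, the slimmer one: round body 40 mm across up to 75 mm high, 89 mm high over the cap (26 mm across). Origin: centre of its underside, z up. About 0.09 kg. Stands on the bench top (its twin, stored_oil_bottle, stands in the wooden carrier).
- amber_bottle: Amber (brown) glass bottle with a white cap: round body 52 mm across up to 99 mm high, 116 mm high over the cap (33 mm across). Origin: centre of its underside, z up. About 0.10 kg.
- red_cap_bottle: Small clear glass bottle with a red screw cap: round body 34 mm across up to 58 mm high, 69 mm high over the cap (22 mm across). Origin: centre of its underside, z up. About 0.09 kg.
- empty_beaker: Empty clear glass beaker with a pouring spout, standing on the bench top: 70 mm high, straight wall about 52 mm across along its own x axis (the best grasp: fingers outside the wall, closing along x), 59 mm along y, where the spout (towards -y) adds to it. Origin: underside, middle of this outline, z up. About 0.05 kg.
- stored_oil_bottle: Black-capped oil sample bottle, 40 mm across and 89 mm high, already standing in the wooden carrier's bay at y = +72 mm. To be left there. Origin: centre of its underside, z up.
- used_beaker: Smaller beaker with a beige residue, 45 x 51 mm across and 58 mm high, already standing in the grey basin. To be left there. Origin: underside, middle of its outline, z up.

How it is judged (in metres and radians):
At the end, for the whole second after the job is handed in: Each bottle within 20 mm (each way) of its bay's centre, on its floor to 5 mm; empty beaker on the basin's floor; stored bottle in its bay, used beaker within 20 mm of its start; all within 0.12 rad of upright, released, at rest (0.02 m/s, 0.2 rad/s) (x of oil_bottle_large in the frame of sample_carrier between -0.02 and 0.02 m and z of oil_bottle_large in the frame of sample_carrier between 0.002 and 0.011 m and angle between each of oil_bottle_large, oil_bottle_slim, amber_bottle, red_cap_bottle, empty_beaker, stored_oil_bottle, used_beaker's own z axis and vertical below 0.12 rad and (y of oil_bottle_large in the frame of sample_carrier between -0.02 and 0.02 m or y of oil_bottle_large in the frame of sample_carrier between -0.092 and -0.052 m) and x of oil_bottle_slim in the frame of sample_carrier between -0.02 and 0.02 m and z of oil_bottle_slim in the frame of sample_carrier between 0.002 and 0.011 m and (y of oil_bottle_slim in the frame of sample_carrier between -0.02 and 0.02 m or y of oil_bottle_slim in the frame of sample_carrier between -0.092 and -0.052 m) and x of amber_bottle in the frame of reagent_carrier between -0.02 and 0.02 m and z of amber_bottle in the frame of reagent_carrier between 0 and 0.009 m and (y of amber_bottle in the frame of reagent_carrier between -0.09 and -0.05 m or y of amber_bottle in the frame of reagent_carrier between -0.02 and 0.02 m or y of amber_bottle in the frame of reagent_carrier between 0.05 and 0.09 m) and x of red_cap_bottle in the frame of reagent_carrier between -0.02 and 0.02 m and z of red_cap_bottle in the frame of reagent_carrier between 0 and 0.009 m and (y of red_cap_bottle in the frame of reagent_carrier between -0.09 and -0.05 m or y of red_cap_bottle in the frame of reagent_carrier between -0.02 and 0.02 m or y of red_cap_bottle in the frame of reagent_carrier between 0.05 and 0.09 m) and x of empty_beaker in the frame of wash_basin between -0.05 and 0.05 m and y of empty_beaker in the frame of wash_basin between -0.085 and 0.085 m and z of empty_beaker in the frame of wash_basin between 0 and 0.01 m and x of stored_oil_bottle in the frame of sample_carrier between -0.02 and 0.02 m and z of stored_oil_bottle in the frame of sample_carrier between 0.002 and 0.011 m and y of stored_oil_bottle in the frame of sample_carrier between 0.052 and 0.092 m and distance of used_beaker from where it was at the start of the episode below 0.02 m and linear speed of each of oil_bottle_large, oil_bottle_slim, amber_bottle, red_cap_bottle, empty_beaker, stored_oil_bottle, used_beaker below 0.02 m/s and angular speed of each of oil_bottle_large, oil_bottle_slim, amber_bottle, red_cap_bottle, empty_beaker, stored_oil_bottle, used_beaker below 0.2 rad/s); the robot touches nothing.
It fails at once if one of the bottles or beakers is tipped by more than 0.5 rad (29 degrees) (angle between any of oil_bottle_large, oil_bottle_slim, amber_bottle, red_cap_bottle, empty_beaker, stored_oil_bottle, used_beaker's own z axis and vertical above 0.5 rad).
It fails at once if the bottle or the beaker already put away is pushed or lifted more than 30 mm from where it stood (distance of any of stored_oil_bottle, used_beaker from where it was at the start of the episode above 0.03 m).
It fails at once if a bottle or beaker is dropped: it moves faster than 0.8 m/s (a fall of over 30 mm) out of the fingers' grip ((linear speed of oil_bottle_large above 0.8 m/s and contact force between oil_bottle_large and the fingers below 0.1 N) or (linear speed of oil_bottle_slim above 0.8 m/s and contact force between oil_bottle_slim and the fingers below 0.1 N) or (linear speed of amber_bottle above 0.8 m/s and contact force between amber_bottle and the fingers below 0.1 N) or (linear speed of red_cap_bottle above 0.8 m/s and contact force between red_cap_bottle and the fingers below 0.1 N) or (linear speed of empty_beaker above 0.8 m/s and contact force between empty_beaker and the fingers below 0.1 N)).
It also fails if it takes over 128 s, if anything falls off the work surface, if the arm or the gripper's body presses on something with over 40 N, if the wrist force passes 120 N, or if a joint passes its speed limit or range.

## Working session

There is one attempt and no reset: what is moved stays moved. The work goes in short steps, Python scripts to look and compute and a tool call to move; the robot and the scene stay as the last step left them, time stands still between calls to the robot, and variables do not carry over. Pictures are saved under pics/ and viewed, at most 14 in all, crops included, and the job is handed in when it is done.

Besides the shell and the picture viewer there is one more tool, called after "Call:" as name(argument=value, ...), one argument or row to a line, values as JSON. move_arm: Moves the arm, as the interface text tells. Its arguments: {"type":"object","properties":{"motion":{"type":"array","items":{"type":"object","properties":{"travel":{"type":"array","items":{"type":"number","minimum":-1,"maximum":1}},"angular":{"type":"array","items":{"type":"number","minimum":-1,"maximum":1}}}}},"jaw":{"type":"number"}},"required":["motion"]}

```bash
mkdir -p pics; ls; python3 - <<'E'
from rig import robot,cams,finder
import cv2
s=robot.read_state();print(s['t'],s['tcp_pos'],s['tool_rot'])
for n in ['scene','side']:
    p=cams.read_camera(n);cv2.imwrite(f'pics/{n}0.png',p['image'][:,:,::-1]);print(n,p['k1'],p['K'].tolist() if hasattr(p['K'],'tolist') else p['K'],p['rvec'],p['tvec'])
E
```

```text
pics
0.0 [162.74201322 654.31050985 225.8424427 ] [-1.86711138e-04  1.21588184e-01  9.92579987e-01 -1.11740579e-03]
scene -0.09233209768245083 [[474.00850353579574, 0.0, 320.6002941011685], [0.0, 474.00850353579574, 240.89372766265802], [0.0, 0.0, 1.0]] [ 1.90183098 -0.64067605  0.39865244] [-409.6202703   176.71973985  812.11621715]
side -0.1411788661351521 [[554.0456744792324, 0.0, 318.39074392960725], [0.0, 554.0456744792324, 238.741578790501], [0.0, 0.0, 1.0]] [ 2.2104207  -0.20964994  0.1298772 ] [-536.85176755  111.22903893 1073.91052056]
```

View pics/scene0.png

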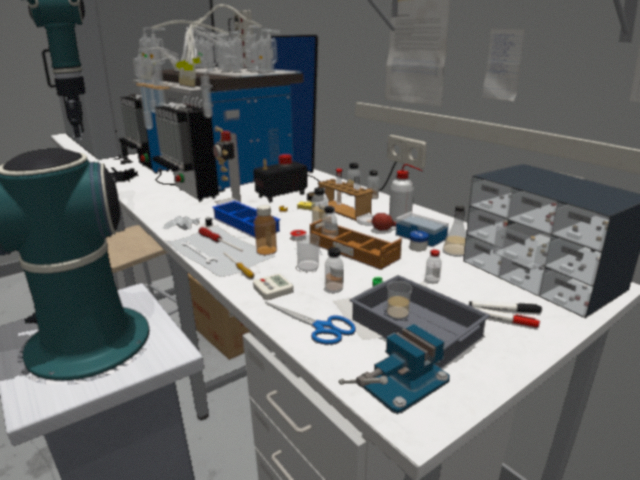

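View pics/side0.png

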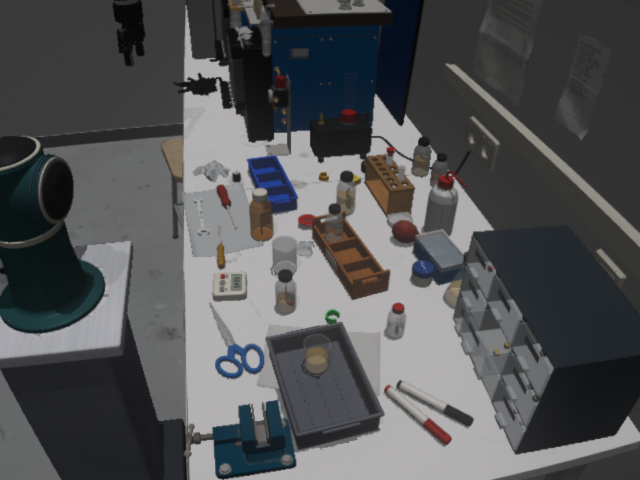

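```bash
cat >h.py <<'E'
from rig import robot,cams,finder
import cv2,numpy as np
from scipy.spatial.transform import Rotation as R
from scipy.optimize import minimize
def shot(n):
    if n=='wrist': s=robot.read_state()
    p=cams.read_camera(n)
    if n=='wrist':
        w,x,y,z=s['tool_rot'];T=np.eye(4);T[:3,:3]=R.from_quat([x,y,z,w]).as_matrix();T[:3,3]=s['tcp_pos']
        p['W']=np.linalg.inv(T@np.array(p['T_tool_cam']))
    else:
        W=np.eye(4);W[:3,:3]=cv2.Rodrigues(np.array(p['rvec'],float))[0];W[:3,3]=np.ravel(p['tvec']);p['W']=W
    return p
def proj(p,X):
    return cv2.projectPoints(np.asarray(X,float).reshape(-1,1,3),cv2.Rodrigues(p['W'][:3,:3])[0],p['W'][:3,3],np.array(p['K']),np.array([p['k1'],0,0,0.]))[0][:,0]
def toworld(p,c): return (np.linalg.inv(p['W'])@np.r_[c,1])[:3]
def ray(p,uv,z):
    n=cv2.undistortPoints(np.array([[uv]],float),np.array(p['K']),np.array([p['k1'],0,0,0.]))[0,0]
    M=np.linalg.inv(p['W']);d=M[:3,:3]@np.r_[n,1];return M[:3,3]+d*(z-M[2,3])/d[2]
BOT=dict(oil_bottle_large=(23,88,14.5,103),oil_bottle_slim=(20,75,13,89),amber_bottle=(26,99,16.5,116),red_cap_bottle=(17,58,11,69),empty_beaker=(28,70,28,70),stored_oil_bottle=(20,75,13,89),used_beaker=(24,58,24,58))
BOX=dict(sample_carrier=(39,111,34),reagent_carrier=(37,107,36),wash_basin=(65,98,45))
def bottle(n,x,y,z0=0):
    r,h,rc,H=BOT[n];a=np.linspace(0,2*np.pi,24,endpoint=False);c=np.c_[np.cos(a),np.sin(a)]
    hb=h-8 if rc<r else h
    return np.vstack([np.c_[c*q+[x,y],np.full(24,z0+zz)] for q,zz in((r,0),(r,hb),(rc,h),(rc,H))])
def box(n,x,y,a):
    w,l,h=BOX[n];c=np.array([[w,l],[-w,l],[-w,-l],[w,-l]])@np.array([[np.cos(a),np.sin(a)],[-np.sin(a),np.cos(a)]])+[x,y]
    P=np.vstack([np.c_[c,np.zeros(4)],np.c_[c,np.full(4,h)]])
    if n=='sample_carrier': P=np.vstack([P,np.c_[c,np.full(4,53)]])
    return P
def hullmask(p,X):
    m=np.zeros((480,640),np.uint8);cv2.fillConvexPoly(m,cv2.convexHull(np.round(proj(p,X)*16).astype(np.int32)),1,cv2.LINE_AA,4);return m.astype(bool)
def iou(a,b): return (a&b).sum()/max(1,(a|b).sum())
def best(fs): return fs[0] if fs else None
def fitobj(n,views,x0):
    """views: list of (p,mask)"""
    def f(v):
        X=box(n,*v[:2],v[2]/50) if n in BOX else bottle(n,*v)
        return -np.mean([iou(hullmask(p,X),m) for p,m in views])
    x0=np.array(x0,float)
    S=np.vstack([x0]+[x0+np.eye(len(x0))[i]*12 for i in range(len(x0))])
    r=minimize(f,x0,method='Nelder-Mead',options=dict(initial_simplex=S,xatol=.2,fatol=1e-4))
    return r.x,-r.fun
def filled(m):
    c,_=cv2.findContours(m.astype(np.uint8),0,2);c=max(c,key=cv2.contourArea);o=np.zeros(m.shape,np.uint8);cv2.fillConvexPoly(o,cv2.convexHull(c),1);return o.astype(bool)
E
python3 - <<'E'
from h import *
np.set_printoptions(precision=1,suppress=True)
P={n:shot(n) for n in('scene','side')}
for l in list(BOT)+list(BOX):
    for n,p in P.items():
        F=finder.find_in(p,l);G=finder.regions_of(p,l)
        print(l,n,[(round(f['score'],2),toworld(p,f['xyz']),) for f in F[:4]],[(round(g['score'],2),int(g['region'].sum()),np.argwhere(g['region']).mean(0)[::-1].round()) for g in G[:4]])
E
```

```text
oil_bottle_large scene [(0.93, array([635.6, 179.4,  65.9]))] [(0.96, 436, array([318., 203.]))]
oil_bottle_large side [(0.85, array([646.7, 173.5,  59.9]))] [(0.94, 731, array([346., 192.]))]
oil_bottle_slim scene [(0.65, array([ 451.8, -127.3,   45.6]))] [(0.68, 756, array([333., 270.]))]
oil_bottle_slim side [(0.74, array([ 454.8, -131.3,   53. ]))] [(0.95, 837, array([285., 292.]))]
amber_bottle scene [(0.95, array([429.9, 110.8,  60.9]))] [(0.83, 891, array([265., 231.]))]
amber_bottle side [(0.94, array([439.6, 103. ,  65.6]))] [(0.57, 1113, array([261., 215.]))]
red_cap_bottle scene [(0.57, array([ 636.1, -223.3,   37.8]))] [(0.8, 477, array([433., 267.]))]
red_cap_bottle side [(0.89, array([ 638.5, -227.9,   41. ])), (0.33, array([503.2, 331.3,  16.8]))] [(0.8, 540, array([396., 322.])), (0.74, 896, array([317., 353.])), (0.49, 882, array([284., 253.]))]
empty_beaker scene [(0.58, array([462.3, -13.8,  46. ]))] [(0.85, 792, array([307., 252.]))]
empty_beaker side [(0.69, array([476.4, -13.4,  45.9]))] [(0.96, 882, array([284., 253.]))]
stored_oil_bottle scene [(0.68, array([5
[... 392 characters left out ...]
e_carrier scene [(0.96, array([596.5, -37. ,  26.7]))] [(0.6, 2086, array([360., 246.]))]
sample_carrier side [(0.7, array([619.9, -35.1,  20.4]))] [(0.73, 858, array([284., 253.])), (0.63, 3271, array([352., 260.]))]
reagent_carrier scene [(0.63, array([471.3, 348.3,  21.7]))] [(0.8, 1045, array([239., 216.]))]
reagent_carrier side [(0.58, array([499.8, 333.4,  19.8]))] [(0.7, 3105, array([352., 261.])), (0.59, 1714, array([273., 182.])), (0.18, 1130, array([260., 215.]))]
wash_basin scene [] [(0.73, 5490, array([422., 316.])), (0.73, 984, array([265., 231.]))]
wash_basin side [(0.57, array([474.7, -12.4,  46.7])), (0.56, array([ 483.6, -329.6,    3.7]))] [(0.65, 9060, array([323., 388.]))]
```

```bash
python3 - <<'E'
from h import *
np.set_printoptions(precision=1,suppress=True)
P={n:shot(n) for n in('scene','side')}
T=dict(oil_bottle_large=((318,203),(346,192),(645,172)),oil_bottle_slim=((333,270),(285,292),(460,-130)),amber_bottle=((265,231),(261,215),(440,105)),red_cap_bottle=((433,267),(396,322),(642,-226)),empty_beaker=((307,252),(284,253),(478,-14)),
sample_carrier=((360,246),(352,260),(600,-20,0)),reagent_carrier=((239,216),(273,182),(490,340,0)),wash_basin=((422,316),(323,388),(485,-340,0)))
for l,(a,b,x0) in T.items():
    V=[]
    for n,c in(('scene',a),('side',b)):
        for g in finder.regions_of(P[n],l):
            if np.linalg.norm(np.argwhere(g['region']).mean(0)[::-1]-c)<8: V.append((P[n],filled(g['region']) if l in BOX else g['region'])); break
    print(l,end=' ')
    for W in ([V]+[[v] for v in V]):
        x,q=fitobj(l,W,x0)
        if l in BOX:
          for y0 in (-20,20):
            x2,q2=fitobj(l,W,(*x0[:2],y0))
            if q2>q:x,q=x2,q2
          x=np.r_[x[:2],x[2]/50]
        print(len(W),np.round(x,2),round(q,2),end=' | ')
    print()
E
```

```text
oil_bottle_large 2 [652.2 195.3] 0.71 | 1 [655.9 200.5] 0.6 | 1 [650.8 189.5] 0.84 | 
oil_bottle_slim 2 [ 461.1 -112.4] 0.88 | 1 [ 461.6 -111.4] 0.86 | 1 [ 460.9 -115. ] 0.91 | 
amber_bottle 2 [442.8 129.7] 0.91 | 1 [444.4 133.2] 0.91 | 1 [442.7 129.2] 0.92 | 
red_cap_bottle 2 [ 645.5 -217.7] 0.78 | 1 [ 649.1 -213.6] 0.72 | 1 [ 645.4 -216.7] 0.85 | 
empty_beaker 2 [475.5   3.2] 0.81 | 1 [475.4  -1.2] 0.86 | 1 [479.8   4.6] 0.75 | 
sample_carrier 2 [610.3  -0.8   0.2] 0.92 | 1 [608.4   0.5   0.2] 0.87 | 1 [610.5  -1.2   0.2] 0.99 | 
reagent_carrier 1 [491.6 317.1   0.1] 0.91 | 1 [491.6 317.1   0.1] 0.91 | 
wash_basin 2 [ 486.8 -319.1    0.1] 0.95 | 1 [ 486.  -318.5    0.1] 0.96 | 1 [ 487.3 -319.7    0.1] 0.95 |
```

```bash
python3 - <<'E'
from h import *
np.set_printoptions(precision=3,suppress=True)
p=shot('wrist');print(p['T_tool_cam'],p['K'][0][0],p['k1'])
for uv in((0,240),(640,240),(320,0),(320,480),(320,240)): print(ray(p,uv,0))
p=shot('side')
for uv in((250,455),(262,405),(245,410)): print(ray(p,uv,0),ray(p,uv,70))
print(robot.read_state()['grip_width'],robot.read_state()['t'])
E
```

```text
[[  -0.001   -0.947   -0.321   83.001]
 [   1.      -0.001    0.001    0.093]
 [  -0.002   -0.321    0.947 -146.788]
 [   0.       0.       0.       1.   ]] 356.34810476207764 -0.05337531275205176
[114.669 285.538   0.   ]
[ 295.066 1007.265    0.   ]
[-21.606 702.078   0.   ]
[568.995 555.014   0.   ]
[204.731 645.709   0.   ]
[ 359.136 -419.756    0.   ] [ 358.959 -462.754   70.   ]
[ 388.19  -332.243    0.   ] [ 385.285 -383.458   70.   ]
[ 360.183 -337.243    0.   ] [ 359.907 -387.988   70.   ]
0.9998853991299322 3.2
```

Call:
move_arm(
  motion=[
    {"travel": [-0.2, -0.3, -0.4], "angular": [0, 0, 0]},
    {"travel": [-0.5, -0.6, -0.8], "angular": [0, 0, 0]},
    {"travel": [-0.8, -0.9, -1], "angular": [0, 0, 0]},
    {"travel": [-1, -1, -1], "angular": [0, 0, 0]},
    {"travel": [-1, -1, -1], "angular": [0, 0, 0]},
  ],
)

```text
t: 3.7
tcp_pos: [238.4, 532.3, 330.0]
tool_rot: [0.001, 0.123, 0.992, 0.002]
contact_force: [-0.3, 0.3, 0.7]
grip_width: 0.999
gripper_force: 0.0
```

Call:
move_arm(
  motion=[
    {"travel": [-0.12, -0.15, 0], "angular": [0, 0, 0.0238]},
    {"travel": [-0.24, -0.3, 0], "angular": [0, 0, 0.0476]},
    {"travel": [-0.36, -0.46, 0], "angular": [0, 0, 0.0714]},
    {"travel": [-0.48, -0.62, 0], "angular": [0, 0, 0.0952]},
    {"travel": [-0.6, -0.78, 0], "angular": [0, 0, 0.119]},
  ],
)

```text
t: 4.2
tcp_pos: [274.9, 443.4, 326.4]
tool_rot: [-0.0, 0.478, 0.878, -0.0]
contact_force: [0.1, 0.2, -0.1]
grip_width: 0.997
gripper_force: 0.0
```

Call:
move_arm(
  motion=[
    {"travel": [0, 0, 0], "angular": [0, 0, 0.023]},
    {"travel": [0, 0, 0], "angular": [0, 0, 0.046]},
    {"travel": [0, 0, 0], "angular": [0, 0, 0.069]},
    {"travel": [0, 0, 0], "angular": [0, 0, 0.0922]},
    {"travel": [0, 0, 0], "angular": [0, 0, 0.0922]},
  ],
)

```text
t: 4.7
tcp_pos: [274.7, 444.0, 326.5]
tool_rot: [-0.0, 0.707, 0.707, -0.0]
contact_force: [0.2, -0.2, 0.1]
grip_width: 1.003
gripper_force: 0.0
```

Call:
move_arm(
  motion=[
    {"travel": [-0.4, 0.2, 0]},
    {"travel": [-0.8, 0.4, 0]},
    {"travel": [-1, 0.5, 0]},
    {"travel": [-1, 0.5, 0]},
  ],
)

```text
validation failed for argument at $.mo...
```

Call:
move_arm(
  motion=[
    {"travel": [-0.4, 0.2, 0]},
    {"travel": [-0.8, 0.4, 0]},
    {"travel": [-1, 0.6, -0.3]},
    {"travel": [-1, 0.6, -0.3]},
  ],
)

```text
validation failed for argument at $.mo...
```

Call:
move_arm(
  motion=[
    {"travel": [-0.4, 0.2, 0]},
    {"travel": [-0.8, 0.4, 0]},
    {"travel": [-1, 0.65, -0.4]},
    {"travel": [-1, 0.65, -0.4]},
    {"travel": [-1, 0.65, -0.4]},
  ],
)

```text
validation failed for argument at $.mo...
```

```bash
cat >w.py <<'E'
from h import *
import sys
np.set_printoptions(precision=2,suppress=True)
T=dict(oil_bottle_large=(652,195),oil_bottle_slim=(461,-112),amber_bottle=(443,130),red_cap_bottle=(645,-217),empty_beaker=(477,3),
sample_carrier=(610,-1,10),reagent_carrier=(491,317,5),wash_basin=(487,-319,5))
p=shot('wrist');print(robot.read_state()['tcp_pos'],robot.read_state()['t'])
cv2.imwrite(sys.argv[1],p['image'][:,:,::-1])
for l in sys.argv[2:] or T:
    x0=T[l];X=box(l,*x0[:2],x0[2]/50) if l in BOX else bottle(l,*x0)
    e=hullmask(p,X)
    gs=[(iou(e,g['region']),g) for g in finder.regions_of(p,l)]
    if not gs: print(l,'none');continue
    q,g=max(gs,key=lambda t:t[0]);m=filled(g['region']);ys,xs=np.nonzero(m)
    x,f=fitobj(l,[(p,m)],x0)
    if l in BOX:x[2]/=50
    print(l,x,'iou',round(f,2),'edge' if xs.min()<2 or ys.min()<2 or xs.max()>637 or ys.max()>477 else '')
E
python3 w.py pics/w1.png
```

```text
[274.78 444.   326.56] 4.75
oil_bottle_large [648.97 189.65] iou 0.91 
oil_bottle_slim none
amber_bottle [433.49 128.23] iou 0.44 
red_cap_bottle none
empty_beaker none
sample_carrier [ 661.64 -134.99    0.58] iou 0.82 edge
reagent_carrier [490.34 318.1    0.11] iou 0.9 
wash_basin none
```

View pics/w1.png

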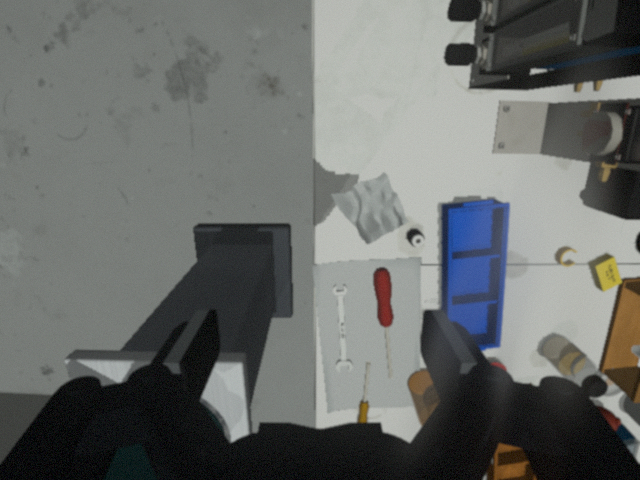

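Call:
move_arm(
  motion=[
    {"travel": [-0.4, 0.2, 0], "angular": [0, 0, 0]},
    {"travel": [-0.8, 0.4, 0], "angular": [0, 0, 0]},
    {"travel": [-1, 0.4, 0], "angular": [0, 0, 0]},
    {"travel": [-1, 0.4, 0], "angular": [0, 0, 0]},
  ],
)

```text
t: 5.55
tcp_pos: [315.7, 341.7, 327.5]
tool_rot: [0.0, 0.708, 0.706, 0.0]
contact_force: [-0.2, 0.0, -0.2]
grip_width: 1.001
gripper_force: 0.0
```

Call:
move_arm(
  motion=[
    {"travel": [-0.4, 0.2, 0], "angular": [0, 0, 0]},
    {"travel": [-0.8, 0.4, 0], "angular": [0, 0, 0]},
    {"travel": [-1, 0.4, -0.3], "angular": [0, 0, 0]},
    {"travel": [-1, 0.4, -0.3], "angular": [0, 0, 0]},
  ],
)

```text
t: 5.95
tcp_pos: [357.1, 243.3, 361.2]
tool_rot: [0.001, 0.708, 0.706, 0.003]
contact_force: [-0.3, 0.5, 0.3]
grip_width: 1.0
gripper_force: 0.0
```

Call:
move_arm(
  motion=[
    {"travel": [-0.4, 0.2, 0], "angular": [0, 0, 0]},
    {"travel": [-0.8, 0.4, 0], "angular": [0, 0, 0]},
    {"travel": [-1, 0.45, -0.4], "angular": [0, 0, 0]},
    {"travel": [-1, 0.45, -0.4], "angular": [0, 0, 0]},
    {"travel": [-1, 0.45, -0.4], "angular": [0, 0, 0]},
  ],
)

```text
t: 6.45
tcp_pos: [401.2, 144.5, 398.2]
tool_rot: [0.0, 0.707, 0.707, 0.001]
contact_force: [-0.2, 0.3, -0.1]
grip_width: 0.996
gripper_force: 0.0
```

```bash
python3 w.py pics/w2.png
```

```text
[400.49 144.65 397.13] 6.5
oil_bottle_large [649.04 189.89] iou 0.94 
oil_bottle_slim [ 458.87 -112.25] iou 0.91 
amber_bottle [441.2 129. ] iou 0.93 
red_cap_bottle none
empty_beaker [475.82  -5.38] iou 0.89 
sample_carrier [608.77   1.59   0.19] iou 0.89 
reagent_carrier none
wash_basin [ 490.35 -314.1     0.15] iou 0.59
```

View pics/w2.png

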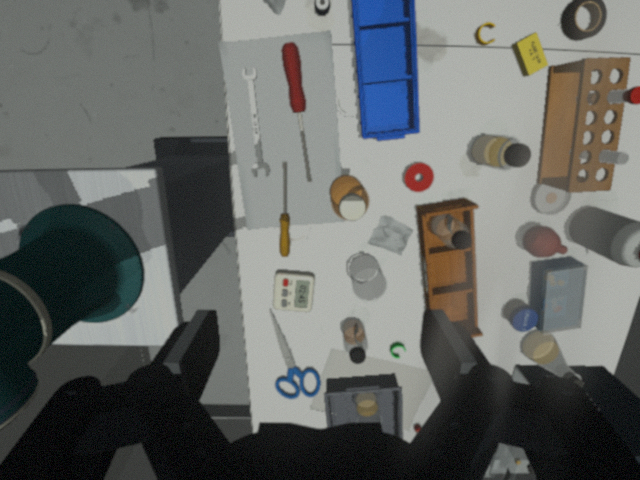

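Call:
move_arm(
  motion=[
    {"travel": [-0.08, 0.2, 0.3], "angular": [0, 0, 0]},
    {"travel": [-0.16, 0.41, 0.7], "angular": [0, 0, 0]},
    {"travel": [-0.16, 0.41, 1], "angular": [0, 0, 0]},
    {"travel": [-0.16, 0.41, 1], "angular": [0, 0, 0]},
  ],
)

```text
t: 7.3
tcp_pos: [438.3, 126.8, 291.7]
tool_rot: [-0.003, 0.707, 0.707, -0.004]
contact_force: [-1.5, 0.1, 0.4]
grip_width: 0.995
gripper_force: 0.0
```

Call:
move_arm(
  motion=[
    {"travel": [0, 0, 0.4], "angular": [0, 0, 0]},
    {"travel": [0, 0, 0.8], "angular": [0, 0, 0]},
    {"travel": [0, 0, 1], "angular": [0, 0, 0]},
    {"travel": [0, 0, 1], "angular": [0, 0, 0]},
    {"travel": [0, 0, 1], "angular": [0, 0, 0]},
  ],
)

```text
t: 7.8
tcp_pos: [442.2, 128.1, 199.1]
tool_rot: [0.001, 0.707, 0.707, 0.001]
contact_force: [0.4, -0.2, 0.6]
grip_width: 1.002
gripper_force: 0.0
```

```bash
python3 w.py pics/w3.png amber_bottle empty_beaker sample_carrier; python3 -c "
import cv2;i=cv2.imread('pics/w2.png')[235:315,320:420];cv2.imwrite('pics/c1.png',cv2.resize(i,None,fx=5,fy=5,interpolation=2))"
```

```text
[442.83 128.24 199.85] 7.85
amber_bottle [441.5  126.36] iou 0.92 
empty_beaker [474.42  -5.56] iou 0.9 
sample_carrier [612.89   2.38   0.25] iou 0.6
```

View pics/w3.png

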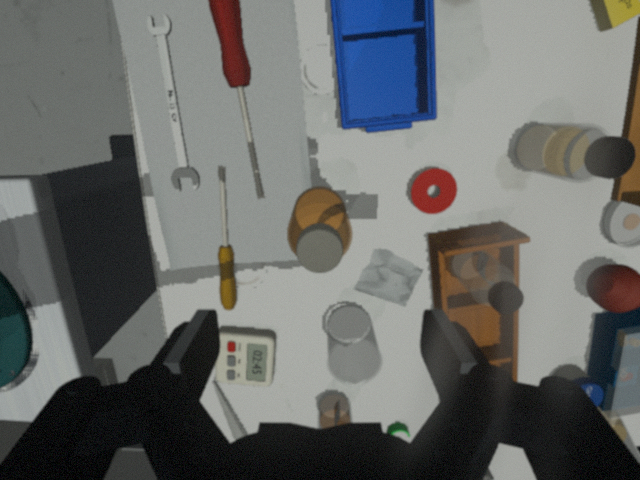

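View pics/c1.png

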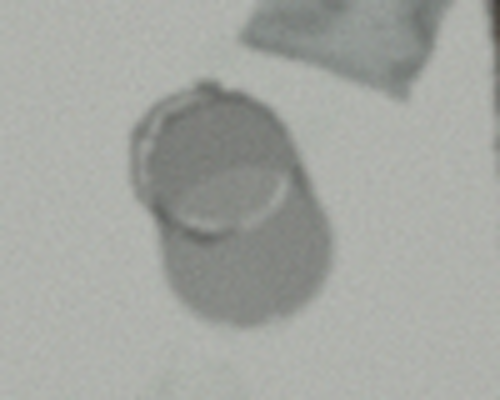

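Call:
move_arm(
  motion=[
    {"travel": [0, 0, 0.4], "angular": [0, 0, 0]},
    {"travel": [0, 0, 0.8], "angular": [0, 0, 0]},
    {"travel": [0, 0, 1], "angular": [0, 0, 0]},
    {"travel": [0, 0, 1], "angular": [0, 0, 0]},
  ],
)

```text
t: 8.4
tcp_pos: [439.0, 127.2, 94.9]
tool_rot: [-0.001, 0.707, 0.707, -0.002]
contact_force: [-0.6, 0.4, -1.1]
grip_width: 1.001
gripper_force: 0.0
```

Call:
move_arm(
  motion=[
    {"travel": [0, 0, 0.2], "angular": [0, 0, 0]},
    {"travel": [0, 0, 0.34], "angular": [0, 0, 0]},
    {"travel": [0, 0, 0.34], "angular": [0, 0, 0]},
    {"travel": [0, 0, 0.34], "angular": [0, 0, 0]},
  ],
)

```text
t: 8.8
tcp_pos: [442.7, 128.0, 65.0]
tool_rot: [0.001, 0.707, 0.707, 0.001]
contact_force: [0.6, 0.6, 0.3]
grip_width: 1.001
gripper_force: 0.0
```

Call:
move_arm(
  motion=[
    {"travel": [0, 0, 0], "angular": [0, 0, 0]},
    {"travel": [0, 0, 0], "angular": [0, 0, 0]},
    {"travel": [0, 0, 0], "angular": [0, 0, 0]},
    {"travel": [0, 0, 0], "angular": [0, 0, 0]},
    {"travel": [0, 0, 0], "angular": [0, 0, 0]},
  ],
  jaw=0,
)

```text
t: 9.3
tcp_pos: [442.5, 128.0, 64.7]
tool_rot: [0.001, 0.707, 0.707, 0.001]
contact_force: [-1.3, 0.8, 5.3]
grip_width: 0.593
gripper_force: 62.4
```

Call:
move_arm(
  motion=[
    {"travel": [0, 0, 0], "angular": [0, 0, 0]},
    {"travel": [0, 0, 0], "angular": [0, 0, 0]},
    {"travel": [0, 0, 0], "angular": [0, 0, 0]},
    {"travel": [0, 0, 0], "angular": [0, 0, 0]},
  ],
)

```text
t: 9.7
tcp_pos: [442.4, 128.0, 64.7]
tool_rot: [0.001, 0.707, 0.707, 0.001]
contact_force: [-0.2, -0.4, 6.9]
grip_width: 0.591
gripper_force: 62.4
```

Call:
move_arm(
  motion=[
    {"travel": [0, 0, -0.15], "angular": [0, 0, 0]},
    {"travel": [0, 0, -0.35], "angular": [0, 0, 0]},
    {"travel": [0, 0, -0.55], "angular": [0, 0, 0]},
    {"travel": [0, 0, -0.7], "angular": [0, 0, 0]},
  ],
)

```text
t: 10.1
tcp_pos: [441.5, 127.7, 134.4]
tool_rot: [0.0, 0.707, 0.707, 0.0]
contact_force: [-0.8, 0.4, -0.9]
grip_width: 0.59
gripper_force: 62.5
```

Call:
move_arm(
  motion=[
    {"travel": [0.15, 0.03, 0], "angular": [0, 0, 0]},
    {"travel": [0.35, 0.06, 0], "angular": [0, 0, 0]},
    {"travel": [0.55, 0.1, 0], "angular": [0, 0, 0]},
    {"travel": [0.8, 0.14, 0], "angular": [0, 0, 0]},
    {"travel": [1, 0.16, 0], "angular": [0, 0, 0]},
  ],
)

```text
t: 10.6
tcp_pos: [456.9, 229.5, 132.1]
tool_rot: [-0.0, 0.707, 0.707, -0.0]
contact_force: [-0.1, 0.2, -0.7]
grip_width: 0.593
gripper_force: 62.5
```

Call:
move_arm(
  motion=[
    {"travel": [0.25, 0.04, 0], "angular": [0, 0, 0]},
    {"travel": [0.5, 0.08, 0], "angular": [0, 0, 0]},
    {"travel": [0.75, 0.12, 0], "angular": [0, 0, 0]},
    {"travel": [1, 0.16, 0], "angular": [0, 0, 0]},
  ],
)

```text
t: 11.0
tcp_pos: [472.4, 329.4, 131.7]
tool_rot: [-0.0, 0.707, 0.707, -0.001]
contact_force: [0.5, -0.6, -1.7]
grip_width: 0.591
gripper_force: 62.5
```

Call:
move_arm(
  motion=[
    {"travel": [0.25, 0.04, 0], "angular": [0, 0, 0]},
    {"travel": [0.45, 0.07, 0], "angular": [0, 0, 0]},
    {"travel": [0.59, 0.09, 0], "angular": [0, 0, 0]},
    {"travel": [0.59, 0.09, 0], "angular": [0, 0, 0]},
    {"travel": [0.59, 0.09, 0], "angular": [0, 0, 0]},
  ],
)

```text
t: 11.5
tcp_pos: [481.6, 386.4, 132.3]
tool_rot: [0.0, 0.707, 0.707, -0.001]
contact_force: [-1.0, -0.2, -0.9]
grip_width: 0.592
gripper_force: 62.5
```

```bash
python3 - <<'E'
from h import *
p=shot('side')
i=p['image'].copy()
a=.105;c=np.array([491,317.5])+70*np.array([-np.sin(a),np.cos(a)]);print(c,robot.read_state()['tcp_pos'])
q=np.array([[33,33],[-33,33],[-33,-33],[33,-33]])@np.array([[np.cos(a),np.sin(a)],[-np.sin(a),np.cos(a)]])+c
for z,col in((36,(255,0,0)),(4,(0,255,0))): cv2.polylines(i,[np.round(proj(p,np.c_[q,np.full(4,z)])).astype(int)],True,col)
i=i[80:260,180:380];cv2.imwrite('pics/s1.png',cv2.resize(i,None,fx=3,fy=3)[:,:,::-1])
E
```

```text
[483.66349818 387.11447939] [481.65828829 385.95853066 132.4788649 ]
```

View pics/s1.png

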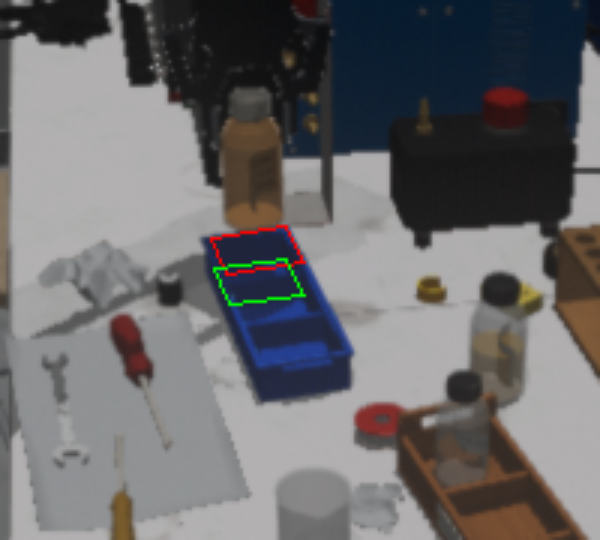

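Call:
move_arm(
  motion=[
    {"travel": [0.01, 0.02, 0.2], "angular": [0, 0, 0]},
    {"travel": [0.01, 0.02, 0.4], "angular": [0, 0, 0]},
    {"travel": [0.01, 0.02, 0.52], "angular": [0, 0, 0]},
    {"travel": [0.01, 0.02, 0.59], "angular": [0, 0, 0]},
    {"travel": [0.01, 0.02, 0.59], "angular": [0, 0, 0]},
  ],
)

```text
t: 12.05
tcp_pos: [483.5, 386.6, 73.1]
tool_rot: [-0.0, 0.707, 0.707, -0.001]
contact_force: [-0.2, 0.7, -1.3]
grip_width: 0.595
gripper_force: 62.5
```

Call:
move_arm(
  motion=[
    {"travel": [0, 0, 0.01], "angular": [0, 0, 0]},
    {"travel": [0, 0, 0.02], "angular": [0, 0, 0]},
    {"travel": [0, 0, 0.03], "angular": [0, 0, 0]},
    {"travel": [0, 0, 0.03], "angular": [0, 0, 0]},
    {"travel": [0, 0, 0.03], "angular": [0, 0, 0]},
  ],
)

```text
t: 12.55
tcp_pos: [484.4, 387.8, 71.5]
tool_rot: [0.0, 0.707, 0.707, 0.0]
contact_force: [0.4, -0.3, -0.8]
grip_width: 0.596
gripper_force: 62.5
```

Call:
move_arm(
  motion=[
    {"travel": [0, 0, 0.01], "angular": [0, 0, 0]},
    {"travel": [0, 0, 0.01], "angular": [0, 0, 0]},
  ],
)

```text
t: 12.75
tcp_pos: [484.1, 387.6, 70.1]
tool_rot: [0.0, 0.707, 0.707, -0.0]
contact_force: [0.7, -0.3, -0.3]
grip_width: 0.59
gripper_force: 62.5
```

Call:
move_arm(
  motion=[
    {"travel": [0, 0, 0.01], "angular": [0, 0, 0]},
    {"travel": [0, 0, 0.01], "angular": [0, 0, 0]},
    {"travel": [0, 0, 0.01], "angular": [0, 0, 0]},
  ],
)

```text
t: 13.05
tcp_pos: [484.2, 387.6, 69.1]
tool_rot: [-0.0, 0.707, 0.707, -0.0]
contact_force: [-0.1, 0.3, -1.4]
grip_width: 0.594
gripper_force: 62.5
```

Call:
move_arm(
  motion=[
    {"travel": [0, 0, 0.01], "angular": [0, 0, 0]},
    {"travel": [0, 0, 0.01], "angular": [0, 0, 0]},
    {"travel": [0, 0, 0.01], "angular": [0, 0, 0]},
  ],
)

```text
t: 13.35
tcp_pos: [484.4, 387.8, 68.8]
tool_rot: [0.0, 0.707, 0.707, 0.0]
contact_force: [-1.8, -1.3, 4.2]
grip_width: 0.592
gripper_force: 62.7
```

Call:
move_arm(
  motion=[
    {"travel": [0, 0, 0], "angular": [0, 0, 0]},
    {"travel": [0, 0, 0], "angular": [0, 0, 0]},
    {"travel": [0, 0, 0], "angular": [0, 0, 0]},
    {"travel": [0, 0, 0], "angular": [0, 0, 0]},
  ],
  jaw=0.9,
)

```text
t: 13.75
tcp_pos: [484.2, 387.6, 67.9]
tool_rot: [-0.0, 0.707, 0.707, -0.0]
contact_force: [0.2, 0.7, -0.0]
grip_width: 0.903
gripper_force: 0.0
```

Call:
move_arm(
  motion=[
    {"travel": [0, 0, -0.1], "angular": [0, 0, 0]},
    {"travel": [0, 0, -0.4], "angular": [0, 0, 0]},
    {"travel": [0, 0, -0.8], "angular": [0, 0, 0]},
    {"travel": [0, 0, -1], "angular": [0, 0, 0]},
    {"travel": [0, 0, -1], "angular": [0, 0, 0]},
  ],
  jaw=1,
)

```text
t: 14.25
tcp_pos: [487.0, 389.7, 173.9]
tool_rot: [0.001, 0.707, 0.707, 0.005]
contact_force: [0.6, 0.2, 0.1]
grip_width: 0.997
gripper_force: 0.0
```

Call:
move_arm(
  motion=[
    {"travel": [-0.3, 0.25, 0], "angular": [0, 0, 0]},
    {"travel": [-0.6, 0.5, 0], "angular": [0, 0, 0]},
    {"travel": [-1, 0.8, 0], "angular": [0, 0, 0]},
    {"travel": [-1, 0.8, 0], "angular": [0, 0, 0]},
  ],
)

```text
t: 14.65
tcp_pos: [566.8, 282.9, 167.1]
tool_rot: [0.001, 0.709, 0.705, -0.001]
contact_force: [-0.1, 0.7, 0.1]
grip_width: 1.0
gripper_force: 0.0
```

Call:
move_arm(
  motion=[
    {"travel": [-0.3, 0.25, 0], "angular": [0, 0, 0]},
    {"travel": [-0.6, 0.5, 0], "angular": [0, 0, 0]},
    {"travel": [-0.98, 0.85, 0], "angular": [0, 0, 0]},
    {"travel": [-0.98, 0.85, 0], "angular": [0, 0, 0]},
    {"travel": [-0.98, 0.85, 0], "angular": [0, 0, 0]},
  ],
)

```text
t: 15.15
tcp_pos: [649.0, 188.7, 166.8]
tool_rot: [-0.001, 0.708, 0.706, -0.001]
contact_force: [-0.6, 0.5, 0.5]
grip_width: 1.001
gripper_force: 0.0
```

```bash
python3 w.py pics/w4.png oil_bottle_large; python3 - <<'E'
from h import *
np.set_printoptions(precision=1,suppress=True)
p=shot('side')
for g in finder.regions_of(p,'amber_bottle')[:2]: 
    f=lambda v:-iou(hullmask(p,bottle('amber_bottle',*v,4)),g['region'])
    r=minimize(f,(484,388),method='Nelder-Mead',options=dict(initial_simplex=[[484,388],[494,388],[484,398]]));print(r.x,r.fun)
E
```

```text
[648.37 189.67 166.96] 15.2
oil_bottle_large [649.   190.59] iou 0.93 
[486.2 400.7] -0.7898789878987899
[484. 388.] -0.0
```

Call:
move_arm(
  motion=[
    {"travel": [0, 0, 0.3], "angular": [0, 0, 0]},
    {"travel": [0, 0, 0.6], "angular": [0, 0, 0]},
    {"travel": [0, 0, 0.8], "angular": [0, 0, 0]},
    {"travel": [0, 0, 1], "angular": [0, 0, 0]},
    {"travel": [0, 0, 1], "angular": [0, 0, 0]},
  ],
)

```text
t: 15.85
tcp_pos: [645.4, 190.2, 64.4]
tool_rot: [-0.002, 0.706, 0.708, -0.003]
contact_force: [-0.4, -1.1, 0.2]
grip_width: 1.003
gripper_force: 0.0
```

Call:
move_arm(
  motion=[
    {"travel": [0, 0, 0.05], "angular": [0, 0, 0]},
    {"travel": [0, 0, 0.05], "angular": [0, 0, 0]},
    {"travel": [0, 0, 0.05], "angular": [0, 0, 0]},
    {"travel": [0, 0, 0.05], "angular": [0, 0, 0]},
    {"travel": [0, 0, 0.05], "angular": [0, 0, 0]},
  ],
  jaw=0,
)

```text
t: 16.35
tcp_pos: [650.4, 190.0, 65.0]
tool_rot: [0.001, 0.707, 0.707, 0.001]
contact_force: [-0.1, 0.3, 4.4]
grip_width: 0.52
gripper_force: 61.7
```

Call:
move_arm(
  motion=[
    {"travel": [0, 0, 0], "angular": [0, 0, 0]},
    {"travel": [0, 0, 0], "angular": [0, 0, 0]},
    {"travel": [0, 0, 0], "angular": [0, 0, 0]},
    {"travel": [0, 0, 0], "angular": [0, 0, 0]},
  ],
)

```text
t: 16.75
tcp_pos: [650.5, 190.1, 65.0]
tool_rot: [0.001, 0.707, 0.707, 0.001]
contact_force: [-1.3, 0.0, 5.6]
grip_width: 0.512
gripper_force: 61.7
```

Call:
move_arm(
  motion=[
    {"travel": [0, 0, -0.15], "angular": [0, 0, 0]},
    {"travel": [0, 0, -0.4], "angular": [0, 0, 0]},
    {"travel": [0, 0, -0.7], "angular": [0, 0, 0]},
    {"travel": [0, 0, -1], "angular": [0, 0, 0]},
  ],
)

```text
t: 17.15
tcp_pos: [648.6, 189.3, 164.0]
tool_rot: [-0.0, 0.707, 0.707, -0.001]
contact_force: [0.3, 0.2, -0.6]
grip_width: 0.518
gripper_force: 61.2
```

Call:
move_arm(
  motion=[
    {"travel": [0, 0, -0.2], "angular": [0, 0, 0]},
    {"travel": [-0.25, 0, -0.4], "angular": [0, 0, 0]},
    {"travel": [-0.5, 0, -0.4], "angular": [0, 0, 0]},
    {"travel": [-0.75, 0, -0.4], "angular": [0, 0, 0]},
    {"travel": [-1, -0.1, -0.4], "angular": [0, 0, 0]},
  ],
)

```text
t: 17.65
tcp_pos: [639.7, 88.6, 203.9]
tool_rot: [0.0, 0.707, 0.707, 0.0]
contact_force: [0.0, 0.0, -0.9]
grip_width: 0.518
gripper_force: 61.3
```

Call:
move_arm(
  motion=[
    {"travel": [-0.25, -0.1, 0], "angular": [0, 0, 0]},
    {"travel": [-0.5, -0.2, 0], "angular": [0, 0, 0]},
    {"travel": [-0.75, -0.29, 0], "angular": [0, 0, 0]},
    {"travel": [-0.9, -0.29, 0], "angular": [0, 0, 0]},
    {"travel": [-0.9, -0.29, 0], "angular": [0, 0, 0]},
  ],
)

```text
t: 18.15
tcp_pos: [610.3, -2.1, 203.6]
tool_rot: [0.0, 0.708, 0.706, 0.0]
contact_force: [0.2, -0.0, -1.1]
grip_width: 0.516
gripper_force: 61.3
```

```bash
python3 - <<'E'
from h import *
p=shot('wrist')
i=p['image'].copy()
a=.19;c=np.array([610,0.])
print(robot.read_state()['tcp_pos'])
M=np.array([[np.cos(a),np.sin(a)],[-np.sin(a),np.cos(a)]])
for k in(-72,0,72):
  q=(np.array([[33,33],[-33,33],[-33,-33],[33,-33]])+[0,k])@M+c
  for z,col in((34,(255,0,0)),): cv2.polylines(i,[np.round(proj(p,np.c_[q,np.full(4,z)])).astype(int)],True,col)
cv2.imwrite('pics/w5.png',i[:,:,::-1])
E
```

```text
[610.52814959  -0.87989934 203.50496115]
```

View pics/w5.png

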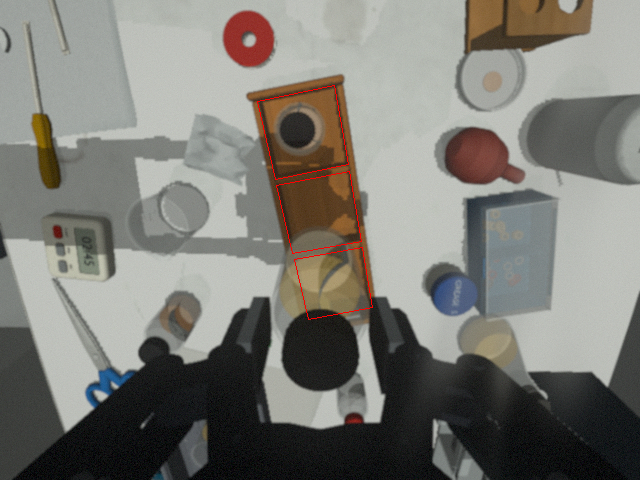

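Call:
move_arm(
  motion=[
    {"travel": [0.01, 0, 0.3], "angular": [0, 0, 0]},
    {"travel": [0.01, 0, 0.6], "angular": [0, 0, 0]},
    {"travel": [0.01, 0, 0.85], "angular": [0, 0, 0]},
    {"travel": [0.01, 0, 1], "angular": [0, 0, 0]},
    {"travel": [0.01, 0, 1], "angular": [0, 0, 0]},
  ],
)

```text
t: 18.7
tcp_pos: [608.4, 1.7, 100.3]
tool_rot: [-0.002, 0.707, 0.707, -0.002]
contact_force: [-0.0, -0.3, -1.5]
grip_width: 0.513
gripper_force: 61.4
```

Call:
move_arm(
  motion=[
    {"travel": [0, 0, 0.1], "angular": [0, 0, 0]},
    {"travel": [0, 0, 0.2], "angular": [0, 0, 0]},
    {"travel": [0, 0, 0.28], "angular": [0, 0, 0]},
    {"travel": [0, 0, 0.29], "angular": [0, 0, 0]},
    {"travel": [0, 0, 0.29], "angular": [0, 0, 0]},
  ],
)

```text
t: 19.2
tcp_pos: [610.1, 0.6, 74.0]
tool_rot: [-0.0, 0.707, 0.707, -0.0]
contact_force: [0.5, 0.4, -1.5]
grip_width: 0.514
gripper_force: 61.4
```

Call:
move_arm(
  motion=[
    {"travel": [0, 0, 0.01], "angular": [0, 0, 0]},
    {"travel": [0, 0, 0.02], "angular": [0, 0, 0]},
    {"travel": [0, 0, 0.02], "angular": [0, 0, 0]},
    {"travel": [0, 0, 0.02], "angular": [0, 0, 0]},
  ],
)

```text
t: 19.6
tcp_pos: [610.4, 0.7, 72.4]
tool_rot: [0.0, 0.707, 0.707, 0.0]
contact_force: [0.4, 0.0, -1.1]
grip_width: 0.52
gripper_force: 61.4
```

Call:
move_arm(
  motion=[
    {"travel": [0, 0, 0.01], "angular": [0, 0, 0]},
    {"travel": [0, 0, 0.01], "angular": [0, 0, 0]},
    {"travel": [0, 0, 0.01], "angular": [0, 0, 0]},
  ],
)

```text
t: 19.9
tcp_pos: [610.2, 0.7, 71.1]
tool_rot: [-0.0, 0.707, 0.707, -0.0]
contact_force: [-0.0, 0.1, -1.4]
grip_width: 0.518
gripper_force: 61.4
```

Call:
move_arm(
  motion=[
    {"travel": [0, 0, 0.01], "angular": [0, 0, 0]},
    {"travel": [0, 0, 0.01], "angular": [0, 0, 0]},
    {"travel": [0, 0, 0.01], "angular": [0, 0, 0]},
  ],
)

```text
t: 20.2
tcp_pos: [610.3, 0.7, 71.0]
tool_rot: [0.0, 0.707, 0.707, 0.0]
contact_force: [-2.3, -0.1, 5.4]
grip_width: 0.517
gripper_force: 61.9
```

Call:
move_arm(
  motion=[
    {"travel": [0, 0, 0.005], "angular": [0, 0, 0]},
    {"travel": [0, 0, 0.005], "angular": [0, 0, 0]},
    {"travel": [0, 0, 0.005], "angular": [0, 0, 0]},
  ],
)

```text
t: 20.5
tcp_pos: [610.4, 0.7, 71.0]
tool_rot: [0.0, 0.707, 0.707, 0.0]
contact_force: [-4.7, -0.2, 7.6]
grip_width: 0.518
gripper_force: 62.2
```

Call:
move_arm(
  motion=[
    {"travel": [0, 0, 0], "angular": [0, 0, 0]},
    {"travel": [0, 0, 0], "angular": [0, 0, 0]},
    {"travel": [0, 0, 0], "angular": [0, 0, 0]},
    {"travel": [0, 0, 0], "angular": [0, 0, 0]},
  ],
  jaw=0.9,
)

```text
t: 20.9
tcp_pos: [610.2, 0.6, 69.4]
tool_rot: [-0.0, 0.707, 0.707, -0.0]
contact_force: [-0.4, -0.2, 0.9]
grip_width: 0.899
gripper_force: 0.0
```

Call:
move_arm(
  motion=[
    {"travel": [0, 0, -0.1], "angular": [0, 0, 0]},
    {"travel": [0, 0, -0.4], "angular": [0, 0, 0]},
    {"travel": [0, 0, -0.8], "angular": [0, 0, 0]},
    {"travel": [0, 0, -1], "angular": [0, 0, 0]},
    {"travel": [0, 0, -1], "angular": [0, 0, 0]},
  ],
  jaw=1,
)

```text
t: 21.4
tcp_pos: [613.6, 0.6, 175.3]
tool_rot: [0.003, 0.707, 0.707, 0.003]
contact_force: [-0.0, 1.1, -0.0]
grip_width: 1.0
gripper_force: 0.0
```

Call:
move_arm(
  motion=[
    {"travel": [-0.2, -0.3, 0], "angular": [0, 0, 0]},
    {"travel": [-0.4, -0.6, 0], "angular": [0, 0, 0]},
    {"travel": [-0.6, -0.9, 0], "angular": [0, 0, 0]},
    {"travel": [-0.6, -0.9, 0], "angular": [0, 0, 0]},
  ],
)

```text
t: 21.8
tcp_pos: [515.7, -60.6, 167.8]
tool_rot: [-0.002, 0.708, 0.706, -0.002]
contact_force: [0.6, -0.7, -0.5]
grip_width: 1.001
gripper_force: 0.0
```

Call:
move_arm(
  motion=[
    {"travel": [-0.25, -0.3, 0], "angular": [0, 0, 0]},
    {"travel": [-0.53, -0.61, 0], "angular": [0, 0, 0]},
    {"travel": [-0.53, -0.61, 0], "angular": [0, 0, 0]},
    {"travel": [-0.53, -0.61, 0], "angular": [0, 0, 0]},
  ],
)

```text
t: 22.2
tcp_pos: [459.1, -112.4, 169.3]
tool_rot: [-0.0, 0.708, 0.706, 0.0]
contact_force: [-0.1, 0.2, 0.0]
grip_width: 0.999
gripper_force: 0.0
```

```bash
python3 w.py pics/w6.png oil_bottle_slim wash_basin red_cap_bottle; python3 - <<'E'
from h import *
np.set_printoptions(precision=1,suppress=True)
p=shot('side')
for l in('oil_bottle_large','stored_oil_bottle','amber_bottle'):
  for f in finder.find_in(p,l)[:2]: print(l,toworld(p,f['xyz']),f['score'])
E
```

```text
[ 459.79 -112.12  169.5 ] 22.25
oil_bottle_slim [ 459.32 -113.12] iou 0.93 
wash_basin [ 489.02 -317.11    0.11] iou 0.7 
red_cap_bottle [ 643.98 -215.81] iou 0.93 
oil_bottle_large [605.2 -14.3  69.8] 0.96
stored_oil_bottle [587.9  62.5  63.5] 0.55
stored_oil_bottle [605.5 -14.1  69.5] 0.17
```

Call:
move_arm(
  motion=[
    {"travel": [0, 0, 0.3], "angular": [0, 0, 0]},
    {"travel": [0, 0, 0.6], "angular": [0, 0, 0]},
    {"travel": [0, 0, 0.8], "angular": [0, 0, 0]},
    {"travel": [0, 0, 1], "angular": [0, 0, 0]},
    {"travel": [0, 0, 1], "angular": [0, 0, 0]},
  ],
)

```text
t: 23.1
tcp_pos: [456.6, -111.3, 66.8]
tool_rot: [-0.003, 0.707, 0.707, -0.002]
contact_force: [-0.9, 0.0, -0.3]
grip_width: 1.0
gripper_force: 0.0
```

Call:
move_arm(
  motion=[
    {"travel": [0, 0, 0.08], "angular": [0, 0, 0]},
    {"travel": [0, 0, 0.15], "angular": [0, 0, 0]},
    {"travel": [0, 0, 0.15], "angular": [0, 0, 0]},
    {"travel": [0, 0, 0.15], "angular": [0, 0, 0]},
  ],
)

```text
t: 23.5
tcp_pos: [459.6, -112.4, 55.1]
tool_rot: [0.0, 0.707, 0.707, 0.0]
contact_force: [1.0, 0.3, 0.8]
grip_width: 1.0
gripper_force: 0.0
```

Call:
move_arm(
  motion=[
    {"travel": [0, 0, 0], "angular": [0, 0, 0]},
    {"travel": [0, 0, 0], "angular": [0, 0, 0]},
    {"travel": [0, 0, 0], "angular": [0, 0, 0]},
    {"travel": [0, 0, 0], "angular": [0, 0, 0]},
    {"travel": [0, 0, 0], "angular": [0, 0, 0]},
  ],
  jaw=0,
)

```text
t: 24.0
tcp_pos: [460.1, -112.6, 55.4]
tool_rot: [0.001, 0.707, 0.707, 0.0]
contact_force: [-0.1, -0.1, 4.2]
grip_width: 0.443
gripper_force: 60.4
```

Call:
move_arm(
  motion=[
    {"travel": [0, 0, 0], "angular": [0, 0, 0]},
    {"travel": [0, 0, 0], "angular": [0, 0, 0]},
    {"travel": [0, 0, 0], "angular": [0, 0, 0]},
    {"travel": [0, 0, 0], "angular": [0, 0, 0]},
  ],
)

```text
t: 24.4
tcp_pos: [460.0, -112.6, 55.4]
tool_rot: [0.001, 0.707, 0.707, 0.0]
contact_force: [0.2, -0.6, 5.8]
grip_width: 0.441
gripper_force: 60.4
```

Call:
move_arm(
  motion=[
    {"travel": [0, 0, -0.15], "angular": [0, 0, 0]},
    {"travel": [0, 0, -0.4], "angular": [0, 0, 0]},
    {"travel": [0, 0, -0.7], "angular": [0, 0, 0]},
    {"travel": [0, 0, -1], "angular": [0, 0, 0]},
  ],
)

```text
t: 24.8
tcp_pos: [457.8, -111.9, 154.3]
tool_rot: [-0.001, 0.707, 0.707, -0.001]
contact_force: [-0.4, -0.2, -0.9]
grip_width: 0.447
gripper_force: 60.3
```

Call:
move_arm(
  motion=[
    {"travel": [0.05, 0.2, 0], "angular": [0, 0, 0]},
    {"travel": [0.1, 0.4, 0], "angular": [0, 0, 0]},
    {"travel": [0.15, 0.6, 0], "angular": [0, 0, 0]},
    {"travel": [0.2, 0.85, 0], "angular": [0, 0, 0]},
  ],
)

```text
t: 25.2
tcp_pos: [543.5, -91.9, 153.6]
tool_rot: [-0.001, 0.707, 0.707, -0.001]
contact_force: [-0.2, 0.4, -0.4]
grip_width: 0.439
gripper_force: 60.5
```

Call:
move_arm(
  motion=[
    {"travel": [0.05, 0.25, 0], "angular": [0, 0, 0]},
    {"travel": [0.15, 0.5, 0], "angular": [0, 0, 0]},
    {"travel": [0.22, 0.79, 0], "angular": [0, 0, 0]},
    {"travel": [0.22, 0.79, 0], "angular": [0, 0, 0]},
    {"travel": [0.22, 0.79, 0], "angular": [0, 0, 0]},
  ],
)

```text
t: 25.7
tcp_pos: [622.4, -70.0, 153.2]
tool_rot: [-0.001, 0.707, 0.707, -0.001]
contact_force: [-0.3, 0.3, -1.5]
grip_width: 0.441
gripper_force: 60.5
```

Call:
move_arm(
  motion=[
    {"travel": [0, 0, 0.25], "angular": [0, 0, 0]},
    {"travel": [0, 0, 0.5], "angular": [0, 0, 0]},
    {"travel": [0, 0, 0.75], "angular": [0, 0, 0]},
    {"travel": [0, 0, 0.88], "angular": [0, 0, 0]},
    {"travel": [0, 0, 0.88], "angular": [0, 0, 0]},
  ],
)

```text
t: 26.2
tcp_pos: [619.9, -70.2, 63.8]
tool_rot: [-0.002, 0.707, 0.707, -0.002]
contact_force: [-0.1, -0.7, -0.9]
grip_width: 0.445
gripper_force: 60.6
```

Call:
move_arm(
  motion=[
    {"travel": [0, 0, 0.01], "angular": [0, 0, 0]},
    {"travel": [0, 0, 0.02], "angular": [0, 0, 0]},
    {"travel": [0, 0, 0.03], "angular": [0, 0, 0]},
    {"travel": [0, 0, 0.03], "angular": [0, 0, 0]},
  ],
)

```text
t: 26.6
tcp_pos: [623.9, -70.5, 64.7]
tool_rot: [0.001, 0.707, 0.707, 0.0]
contact_force: [0.5, -0.2, -0.3]
grip_width: 0.443
gripper_force: 60.6
```

Call:
move_arm(
  motion=[
    {"travel": [0, 0, 0.01], "angular": [0, 0, 0]},
    {"travel": [0, 0, 0.01], "angular": [0, 0, 0]},
    {"travel": [0, 0, 0.01], "angular": [0, 0, 0]},
  ],
)

```text
t: 26.9
tcp_pos: [623.2, -70.3, 62.7]
tool_rot: [0.0, 0.707, 0.707, 0.0]
contact_force: [0.1, -0.5, -1.5]
grip_width: 0.444
gripper_force: 60.6
```

Call:
move_arm(
  motion=[
    {"travel": [0, 0, 0.01], "angular": [0, 0, 0]},
    {"travel": [0, 0, 0.01], "angular": [0, 0, 0]},
    {"travel": [0, 0, 0.01], "angular": [0, 0, 0]},
  ],
)

```text
t: 27.2
tcp_pos: [623.2, -70.3, 61.6]
tool_rot: [-0.0, 0.707, 0.707, -0.0]
contact_force: [-0.1, -0.5, -1.2]
grip_width: 0.442
gripper_force: 60.6
```

Call:
move_arm(
  motion=[
    {"travel": [0, 0, 0.01], "angular": [0, 0, 0]},
    {"travel": [0, 0, 0.01], "angular": [0, 0, 0]},
    {"travel": [0, 0, 0.01], "angular": [0, 0, 0]},
  ],
)

```text
t: 27.5
tcp_pos: [623.4, -70.4, 61.4]
tool_rot: [0.0, 0.707, 0.707, 0.0]
contact_force: [-2.5, 0.8, 5.6]
grip_width: 0.443
gripper_force: 61.2
```

Call:
move_arm(
  motion=[
    {"travel": [0, 0, 0], "angular": [0, 0, 0]},
    {"travel": [0, 0, 0], "angular": [0, 0, 0]},
    {"travel": [0, 0, 0], "angular": [0, 0, 0]},
    {"travel": [0, 0, 0], "angular": [0, 0, 0]},
  ],
  jaw=0.9,
)

```text
t: 27.9
tcp_pos: [623.2, -70.3, 60.4]
tool_rot: [-0.0, 0.707, 0.707, -0.0]
contact_force: [-0.1, 0.5, 0.4]
grip_width: 0.904
gripper_force: 0.0
```

Call:
move_arm(
  motion=[
    {"travel": [0, 0, -0.1], "angular": [0, 0, 0]},
    {"travel": [0, 0, -0.4], "angular": [0, 0, 0]},
    {"travel": [0, 0, -0.8], "angular": [0, 0, 0]},
    {"travel": [0, 0, -1], "angular": [0, 0, 0]},
    {"travel": [0, 0, -1], "angular": [0, 0, 0]},
  ],
  jaw=1,
)

```text
t: 28.4
tcp_pos: [626.7, -70.8, 166.4]
tool_rot: [0.004, 0.707, 0.707, 0.003]
contact_force: [-0.1, -0.5, -0.3]
grip_width: 0.997
gripper_force: 0.0
```

```bash
python3 w.py pics/w7.png red_cap_bottle wash_basin;python3 - <<'E'
from h import *
np.set_printoptions(precision=0,suppress=True)
p=shot('side')
for uv,z in(((455,305),0),((470,365),0),((520,450),0),((465,235),180),((450,290),30)): print(uv,ray(p,uv,z))
E
```

```text
[625.04 -70.58 163.7 ] 28.45
red_cap_bottle [ 644.59 -214.85] iou 0.89 
wash_basin [ 518.26 -334.4     0.41] iou 0.18 
(455, 305) [ 787. -170.    0.]
(470, 365) [ 755. -318.    0.]
(520, 450) [ 765. -495.    0.]
(465, 235) [ 769. -179.  180.]
(450, 290) [ 776. -157.   30.]
```

View pics/w7.png

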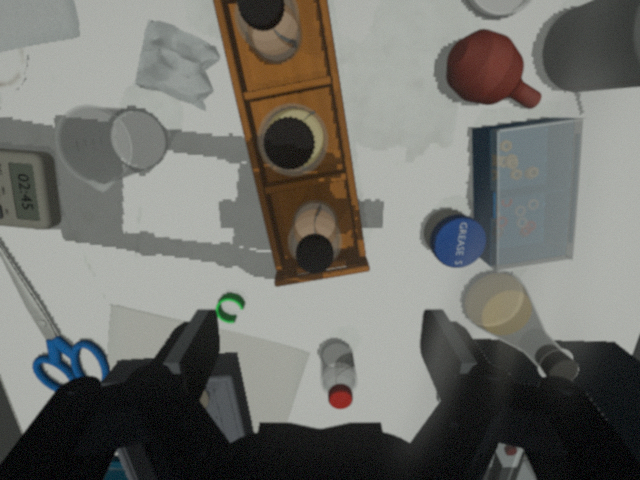

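Call:
move_arm(
  motion=[
    {"travel": [-0.3, 0.05, 0], "angular": [0, 0, 0]},
    {"travel": [-0.6, 0.1, 0], "angular": [0, 0, 0]},
    {"travel": [-0.9, 0.15, 0], "angular": [0, 0, 0]},
    {"travel": [-0.9, 0.15, 0], "angular": [0, 0, 0]},
  ],
)

```text
t: 29.0
tcp_pos: [637.4, -163.5, 158.4]
tool_rot: [-0.001, 0.708, 0.706, -0.001]
contact_force: [-0.0, 0.5, 0.8]
grip_width: 1.006
gripper_force: 0.0
```

Call:
move_arm(
  motion=[
    {"travel": [-0.3, 0.05, 0], "angular": [0, 0, 0]},
    {"travel": [-0.56, 0.06, 0.1], "angular": [0, 0, 0]},
    {"travel": [-0.56, 0.06, 0.13], "angular": [0, 0, 0]},
    {"travel": [-0.56, 0.06, 0.13], "angular": [0, 0, 0]},
    {"travel": [-0.56, 0.06, 0.13], "angular": [0, 0, 0]},
  ],
)

```text
t: 29.5
tcp_pos: [643.6, -215.0, 146.6]
tool_rot: [-0.001, 0.707, 0.707, -0.0]
contact_force: [0.0, -0.9, -0.6]
grip_width: 0.996
gripper_force: 0.0
```

```bash
python3 w.py pics/w8.png red_cap_bottle
```

```text
[ 643.9  -214.96  147.12] 29.55
red_cap_bottle [ 644.76 -215.18] iou 0.93
```

Call:
move_arm(
  motion=[
    {"travel": [0, 0, 0.3], "angular": [0, 0, 0]},
    {"travel": [0, 0, 0.6], "angular": [0, 0, 0]},
    {"travel": [0, 0, 0.85], "angular": [0, 0, 0]},
    {"travel": [0, 0, 0.99], "angular": [0, 0, 0]},
    {"travel": [0, 0, 0.99], "angular": [0, 0, 0]},
  ],
)

```text
t: 30.1
tcp_pos: [642.4, -215.0, 46.2]
tool_rot: [-0.002, 0.707, 0.707, -0.001]
contact_force: [-0.5, -0.5, -0.9]
grip_width: 1.0
gripper_force: 0.0
```

Call:
move_arm(
  motion=[
    {"travel": [0, 0, 0], "angular": [0, 0, 0]},
    {"travel": [0, 0, 0], "angular": [0, 0, 0]},
    {"travel": [0, 0, 0], "angular": [0, 0, 0]},
    {"travel": [0, 0, 0], "angular": [0, 0, 0]},
    {"travel": [0, 0, 0], "angular": [0, 0, 0]},
  ],
  jaw=0,
)

```text
t: 30.6
tcp_pos: [645.7, -216.9, 50.8]
tool_rot: [0.002, 0.707, 0.707, 0.001]
contact_force: [-0.4, 0.6, 5.9]
grip_width: 0.352
gripper_force: 58.9
```

Call:
move_arm(
  motion=[
    {"travel": [0, 0, 0], "angular": [0, 0, 0]},
    {"travel": [0, 0, 0], "angular": [0, 0, 0]},
    {"travel": [0, 0, 0], "angular": [0, 0, 0]},
    {"travel": [0, 0, 0], "angular": [0, 0, 0]},
    {"travel": [0, 0, 0], "angular": [0, 0, 0]},
  ],
)

```text
t: 31.1
tcp_pos: [645.7, -216.9, 50.8]
tool_rot: [0.002, 0.707, 0.707, 0.001]
contact_force: [0.5, 0.9, 5.2]
grip_width: 0.356
gripper_force: 59.0
```

Call:
move_arm(
  motion=[
    {"travel": [0, 0, -0.15], "angular": [0, 0, 0]},
    {"travel": [0, 0, -0.4], "angular": [0, 0, 0]},
    {"travel": [0, 0, -0.7], "angular": [0, 0, 0]},
    {"travel": [0, 0, -1], "angular": [0, 0, 0]},
    {"travel": [0, 0, -1], "angular": [0, 0, 0]},
  ],
)

```text
t: 31.6
tcp_pos: [647.6, -217.6, 155.4]
tool_rot: [0.005, 0.707, 0.707, 0.002]
contact_force: [0.6, 0.5, 0.1]
grip_width: 0.356
gripper_force: 59.5
```

Call:
move_arm(
  motion=[
    {"travel": [0, 0, -0.2], "angular": [0, 0, 0]},
    {"travel": [0.25, -0.08, -0.4], "angular": [0, 0, 0]},
    {"travel": [0.5, -0.16, -0.4], "angular": [0, 0, 0]},
    {"travel": [0.75, -0.24, -0.4], "angular": [0, 0, 0]},
    {"travel": [1, -0.3, -0.4], "angular": [0, 0, 0]},
  ],
)

```text
t: 32.1
tcp_pos: [612.9, -115.4, 187.9]
tool_rot: [-0.001, 0.707, 0.707, -0.0]
contact_force: [-1.2, 0.4, -1.8]
grip_width: 0.357
gripper_force: 59.6
```

Call:
move_arm(
  motion=[
    {"travel": [0.25, -0.08, 0], "angular": [0, 0, 0]},
    {"travel": [0.5, -0.16, 0], "angular": [0, 0, 0]},
    {"travel": [0.75, -0.24, 0], "angular": [0, 0, 0]},
    {"travel": [1, -0.3, 0], "angular": [0, 0, 0]},
  ],
)

```text
t: 32.5
tcp_pos: [582.7, -15.3, 187.7]
tool_rot: [-0.001, 0.707, 0.707, -0.001]
contact_force: [-0.0, 0.2, -1.8]
grip_width: 0.353
gripper_force: 59.6
```

Call:
move_arm(
  motion=[
    {"travel": [0.25, -0.08, 0], "angular": [0, 0, 0]},
    {"travel": [0.5, -0.16, 0], "angular": [0, 0, 0]},
    {"travel": [0.75, -0.24, 0], "angular": [0, 0, 0]},
    {"travel": [1, -0.3, 0], "angular": [0, 0, 0]},
  ],
)

```text
t: 32.9
tcp_pos: [552.8, 84.5, 187.7]
tool_rot: [-0.001, 0.707, 0.707, -0.001]
contact_force: [0.4, -0.3, -0.8]
grip_width: 0.351
gripper_force: 59.6
```

Call:
move_arm(
  motion=[
    {"travel": [0.25, -0.08, 0], "angular": [0, 0, 0]},
    {"travel": [0.5, -0.16, 0], "angular": [0, 0, 0]},
    {"travel": [0.75, -0.24, 0], "angular": [0, 0, 0]},
    {"travel": [1, -0.3, 0], "angular": [0, 0, 0]},
  ],
)

```text
t: 33.3
tcp_pos: [522.8, 184.3, 187.7]
tool_rot: [-0.0, 0.707, 0.707, -0.001]
contact_force: [0.6, -0.9, -0.3]
grip_width: 0.353
gripper_force: 59.6
```

Call:
move_arm(
  motion=[
    {"travel": [0.25, -0.1, 0], "angular": [0, 0, 0]},
    {"travel": [0.5, -0.2, 0], "angular": [0, 0, 0]},
    {"travel": [0.64, -0.26, 0], "angular": [0, 0, 0]},
    {"travel": [0.64, -0.26, 0], "angular": [0, 0, 0]},
    {"travel": [0.64, -0.26, 0], "angular": [0, 0, 0]},
  ],
)

```text
t: 33.8
tcp_pos: [498.0, 247.3, 188.3]
tool_rot: [0.0, 0.707, 0.707, -0.0]
contact_force: [0.4, -0.2, -1.0]
grip_width: 0.349
gripper_force: 59.6
```

```bash
python3 w.py pics/w9.png reagent_carrier; python3 - <<'E'
import cv2
from h import *
p=shot('side');cv2.imwrite('pics/s2.png',cv2.resize(p['image'][60:300,200:440],None,fx=2.4,fy=2.4)[:,:,::-1])
E
```

```text
[498.29 246.95 188.39] 33.85
reagent_carrier [486.85 316.25   0.12] iou 0.92 edge
```

View pics/s2.png

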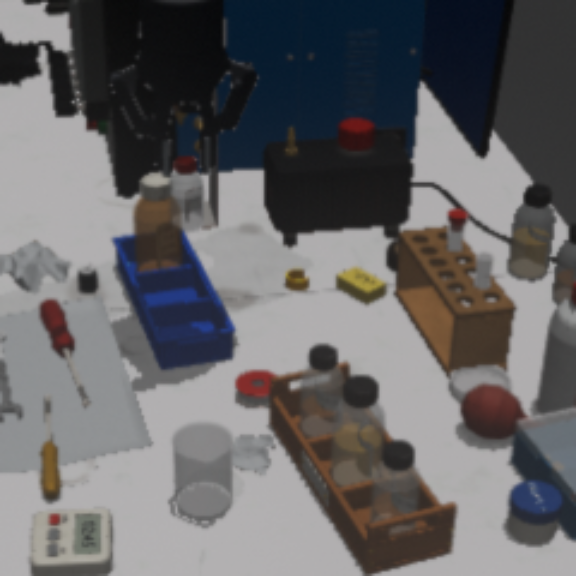

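Call:
move_arm(
  motion=[
    {"travel": [0.01, 0, 0.3], "angular": [0, 0, 0]},
    {"travel": [0.01, 0, 0.6], "angular": [0, 0, 0]},
    {"travel": [0.01, 0, 0.85], "angular": [0, 0, 0]},
    {"travel": [0.01, 0, 1], "angular": [0, 0, 0]},
    {"travel": [0.01, 0, 1], "angular": [0, 0, 0]},
  ],
)

```text
t: 34.45
tcp_pos: [496.5, 247.1, 86.1]
tool_rot: [-0.001, 0.707, 0.707, -0.002]
contact_force: [-0.9, 0.1, -1.5]
grip_width: 0.353
gripper_force: 59.5
```

Call:
move_arm(
  motion=[
    {"travel": [0, 0, 0.1], "angular": [0, 0, 0]},
    {"travel": [0, 0, 0.2], "angular": [0, 0, 0]},
    {"travel": [0, 0, 0.28], "angular": [0, 0, 0]},
    {"travel": [0, 0, 0.3], "angular": [0, 0, 0]},
    {"travel": [0, 0, 0.3], "angular": [0, 0, 0]},
  ],
)

```text
t: 34.95
tcp_pos: [498.0, 248.6, 58.3]
tool_rot: [-0.0, 0.707, 0.707, -0.0]
contact_force: [-0.8, -0.8, -0.9]
grip_width: 0.351
gripper_force: 59.6
```

Call:
move_arm(
  motion=[
    {"travel": [0, 0, 0.01], "angular": [0, 0, 0]},
    {"travel": [0, 0, 0.02], "angular": [0, 0, 0]},
    {"travel": [0, 0, 0.02], "angular": [0, 0, 0]},
    {"travel": [0, 0, 0.02], "angular": [0, 0, 0]},
  ],
)

```text
t: 35.35
tcp_pos: [498.4, 248.8, 56.9]
tool_rot: [0.0, 0.707, 0.707, 0.0]
contact_force: [0.3, 0.7, -0.3]
grip_width: 0.351
gripper_force: 59.6
```

Call:
move_arm(
  motion=[
    {"travel": [0, 0, 0.01], "angular": [0, 0, 0]},
    {"travel": [0, 0, 0.01], "angular": [0, 0, 0]},
    {"travel": [0, 0, 0.01], "angular": [0, 0, 0]},
  ],
)

```text
t: 35.65
tcp_pos: [498.2, 248.6, 55.6]
tool_rot: [-0.0, 0.707, 0.707, -0.0]
contact_force: [-1.0, 0.3, -0.6]
grip_width: 0.356
gripper_force: 59.6
```

Call:
move_arm(
  motion=[
    {"travel": [0, 0, 0.01], "angular": [0, 0, 0]},
    {"travel": [0, 0, 0.01], "angular": [0, 0, 0]},
    {"travel": [0, 0, 0.01], "angular": [0, 0, 0]},
  ],
)

```text
t: 35.95
tcp_pos: [498.4, 248.8, 54.8]
tool_rot: [0.0, 0.707, 0.707, 0.0]
contact_force: [0.3, 0.7, -0.5]
grip_width: 0.354
gripper_force: 59.8
```

Call:
move_arm(
  motion=[
    {"travel": [0, 0, 0.005], "angular": [0, 0, 0]},
    {"travel": [0, 0, 0.005], "angular": [0, 0, 0]},
    {"travel": [0, 0, 0.005], "angular": [0, 0, 0]},
  ],
)

```text
t: 36.25
tcp_pos: [498.5, 248.8, 54.8]
tool_rot: [0.0, 0.707, 0.707, 0.0]
contact_force: [-2.3, -1.1, 5.0]
grip_width: 0.356
gripper_force: 60.4
```

Call:
move_arm(
  motion=[
    {"travel": [0, 0, 0], "angular": [0, 0, 0]},
    {"travel": [0, 0, 0], "angular": [0, 0, 0]},
    {"travel": [0, 0, 0], "angular": [0, 0, 0]},
    {"travel": [0, 0, 0], "angular": [0, 0, 0]},
  ],
  jaw=0.7,
)

```text
t: 36.65
tcp_pos: [498.1, 248.6, 53.9]
tool_rot: [-0.0, 0.707, 0.707, -0.0]
contact_force: [0.2, -0.2, 0.3]
grip_width: 0.703
gripper_force: 0.0
```

Call:
move_arm(
  motion=[
    {"travel": [0, 0, -0.1], "angular": [0, 0, 0]},
    {"travel": [0, 0, -0.4], "angular": [0, 0, 0]},
    {"travel": [0, 0, -0.8], "angular": [0, 0, 0]},
    {"travel": [0, 0, -1], "angular": [0, 0, 0]},
    {"travel": [0, 0, -1], "angular": [0, 0, 0]},
  ],
)

```text
t: 37.15
tcp_pos: [501.4, 250.1, 159.4]
tool_rot: [0.002, 0.707, 0.707, 0.004]
contact_force: [0.1, -0.4, 0.7]
grip_width: 0.701
gripper_force: 0.0
```

Call:
move_arm(
  motion=[
    {"travel": [-0.3, -0.05, 0], "angular": [0, 0, 0]},
    {"travel": [-0.6, -0.1, 0], "angular": [0, 0, 0]},
    {"travel": [-1, -0.1, 0], "angular": [0, 0, 0]},
    {"travel": [-1, -0.1, 0], "angular": [0, 0, 0]},
    {"travel": [-1, -0.1, 0], "angular": [0, 0, 0]},
  ],
  jaw=1,
)

```text
t: 37.65
tcp_pos: [487.6, 148.0, 153.4]
tool_rot: [-0.0, 0.708, 0.706, -0.0]
contact_force: [0.1, -0.7, -0.1]
grip_width: 0.997
gripper_force: 0.0
```

```bash
python3 w.py pics/w10.png empty_beaker; python3 -c "
from h import *
i=cv2.imread('pics/w10.png')
W=None
" ; python3 - <<'E'
from h import *
p=shot('wrist');c=proj(p,[[476,0,70]])[0].astype(int);print(c)
i=p['image'][max(0,c[1]-80):c[1]+80,max(0,c[0]-80):c[0]+80];cv2.imwrite('pics/c2.png',cv2.resize(i,None,fx=3.5,fy=3.5,interpolation=2)[:,:,::-1])
E
```

```text
[487.91 148.71 153.61] 37.7
empty_beaker [474.43  -3.61] iou 0.77 
[305 416]
```

View pics/c2.png

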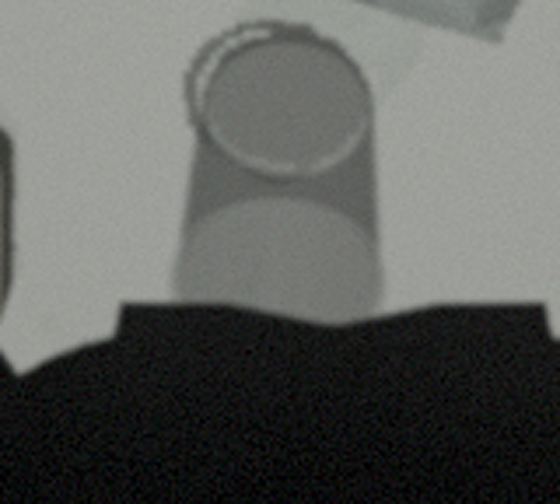

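Call:
move_arm(
  motion=[
    {"travel": [-0.3, -0.05, -0.2], "angular": [0, 0, 0]},
    {"travel": [-0.6, -0.1, -0.4], "angular": [0, 0, 0]},
    {"travel": [-0.9, -0.12, -0.4], "angular": [0, 0, 0]},
    {"travel": [-0.9, -0.12, -0.4], "angular": [0, 0, 0]},
    {"travel": [-0.9, -0.12, -0.4], "angular": [0, 0, 0]},
  ],
)

```text
t: 38.3
tcp_pos: [476.3, 59.2, 194.1]
tool_rot: [-0.0, 0.707, 0.707, 0.0]
contact_force: [-0.1, 0.3, 0.1]
grip_width: 1.0
gripper_force: 0.0
```

```bash
python3 w.py pics/w11.png empty_beaker;  python3 - <<'E'
from h import *
p=shot('wrist');c=proj(p,[[476,0,50]])[0].astype(int);print(c)
i=p['image'][max(0,c[1]-70):c[1]+70,max(0,c[0]-80):c[0]+80];cv2.imwrite('pics/c3.png',cv2.resize(i,None,fx=4,fy=4,interpolation=2)[:,:,::-1])
for q in (ray(p,(c[0],c[1]),70),): print(q)
E
```

```text
[476.22  59.61 193.89] 38.35
empty_beaker [473.98  -5.34] iou 0.91 
[319 287]
[475.13771809  10.4990803   70.        ]
```

View pics/c3.png

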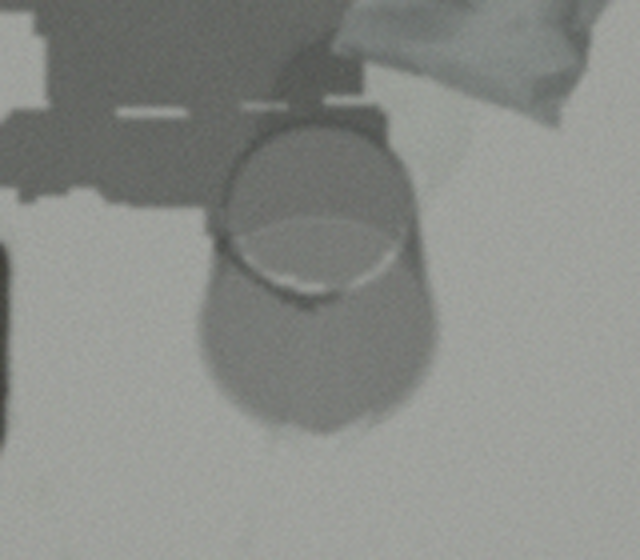

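```bash
python3 - <<'E'
from h import *
p=shot('wrist');print(ray(p,(318.5,269.7),0),ray(p,(318.2,295.7),70),robot.read_state()['tcp_pos'])
print(ray(p,(239+57,269),0),ray(p,(239+103,269),0))
E
```

```text
[474.50106069  -3.74418897   0.        ] [474.46126354   2.41948574  70.        ] [476.10066297  59.77238727 193.69694605]
[451.18186235  -2.98360915   0.        ] [498.85605042  -2.94366518   0.        ]
```

Call:
move_arm(
  motion=[
    {"travel": [-0.3, -0.01, 0.1], "angular": [0, 0, 0]},
    {"travel": [-0.6, -0.02, 0.4], "angular": [0, 0, 0]},
    {"travel": [-0.6, -0.02, 0.7], "angular": [0, 0, 0]},
    {"travel": [-0.6, -0.02, 0.9], "angular": [0, 0, 0]},
    {"travel": [-0.6, -0.02, 0.9], "angular": [0, 0, 0]},
  ],
)

```text
t: 39.0
tcp_pos: [471.1, -0.7, 100.6]
tool_rot: [-0.003, 0.707, 0.707, -0.002]
contact_force: [-0.6, 0.5, -1.4]
grip_width: 0.999
gripper_force: 0.0
```

Call:
move_arm(
  motion=[
    {"travel": [0, 0, 0.2], "angular": [0, 0, 0]},
    {"travel": [0, 0, 0.4], "angular": [0, 0, 0]},
    {"travel": [0, 0, 0.54], "angular": [0, 0, 0]},
    {"travel": [0, 0, 0.54], "angular": [0, 0, 0]},
    {"travel": [0, 0, 0.54], "angular": [0, 0, 0]},
  ],
)

```text
t: 39.5
tcp_pos: [475.0, -0.8, 51.1]
tool_rot: [0.0, 0.707, 0.707, 0.0]
contact_force: [0.5, 0.2, 0.8]
grip_width: 1.0
gripper_force: 0.0
```

Call:
move_arm(
  motion=[
    {"travel": [0, 0, 0], "angular": [0, 0, 0]},
    {"travel": [0, 0, 0], "angular": [0, 0, 0]},
    {"travel": [0, 0, 0], "angular": [0, 0, 0]},
    {"travel": [0, 0, 0], "angular": [0, 0, 0]},
    {"travel": [0, 0, 0], "angular": [0, 0, 0]},
  ],
  jaw=0,
)

```text
t: 40.0
tcp_pos: [475.4, -1.3, 51.9]
tool_rot: [0.001, 0.707, 0.707, 0.001]
contact_force: [-2.3, 0.7, 5.9]
grip_width: 0.589
gripper_force: 61.8
```

Call:
move_arm(
  motion=[
    {"travel": [0, 0, 0], "angular": [0, 0, 0]},
    {"travel": [0, 0, 0], "angular": [0, 0, 0]},
    {"travel": [0, 0, 0], "angular": [0, 0, 0]},
    {"travel": [0, 0, 0], "angular": [0, 0, 0]},
  ],
)

```text
t: 40.4
tcp_pos: [475.4, -1.3, 51.9]
tool_rot: [0.001, 0.707, 0.707, 0.001]
contact_force: [-1.8, 1.0, 6.4]
grip_width: 0.586
gripper_force: 61.8
```

Call:
move_arm(
  motion=[
    {"travel": [0, 0, -0.15], "angular": [0, 0, 0]},
    {"travel": [0, 0, -0.4], "angular": [0, 0, 0]},
    {"travel": [0, 0, -0.7], "angular": [0, 0, 0]},
    {"travel": [0, 0, -1], "angular": [0, 0, 0]},
    {"travel": [0, 0, -1], "angular": [0, 0, 0]},
  ],
)

```text
t: 40.9
tcp_pos: [478.1, -1.6, 155.5]
tool_rot: [0.004, 0.707, 0.707, 0.003]
contact_force: [0.7, -0.5, -0.1]
grip_width: 0.586
gripper_force: 62.7
```

Call:
move_arm(
  motion=[
    {"travel": [-0.15, 0.01, 0], "angular": [0, 0, 0]},
    {"travel": [-0.35, 0.02, -0.1], "angular": [0, 0, 0]},
    {"travel": [-0.55, 0.03, -0.1], "angular": [0, 0, 0]},
    {"travel": [-0.75, 0.04, -0.1], "angular": [0, 0, 0]},
    {"travel": [-0.95, 0.05, -0.1], "angular": [0, 0, 0]},
  ],
)

```text
t: 41.4
tcp_pos: [478.7, -97.0, 159.5]
tool_rot: [-0.0, 0.707, 0.707, -0.0]
contact_force: [-0.3, 0.2, -0.5]
grip_width: 0.587
gripper_force: 62.7
```

Call:
move_arm(
  motion=[
    {"travel": [-0.25, 0.01, 0], "angular": [0, 0, 0]},
    {"travel": [-0.5, 0.03, 0], "angular": [0, 0, 0]},
    {"travel": [-0.75, 0.04, 0], "angular": [0, 0, 0]},
    {"travel": [-0.95, 0.05, 0], "angular": [0, 0, 0]},
  ],
)

```text
t: 41.8
tcp_pos: [483.7, -192.5, 159.4]
tool_rot: [-0.0, 0.707, 0.707, -0.0]
contact_force: [-0.9, -0.6, -0.4]
grip_width: 0.586
gripper_force: 62.7
```

Call:
move_arm(
  motion=[
    {"travel": [-0.25, 0.01, 0], "angular": [0, 0, 0]},
    {"travel": [-0.5, 0.03, 0], "angular": [0, 0, 0]},
    {"travel": [-0.75, 0.04, 0], "angular": [0, 0, 0]},
    {"travel": [-0.95, 0.05, 0], "angular": [0, 0, 0]},
  ],
)

```text
t: 42.2
tcp_pos: [488.7, -287.5, 159.3]
tool_rot: [-0.0, 0.707, 0.707, -0.0]
contact_force: [0.3, 0.1, -0.7]
grip_width: 0.586
gripper_force: 62.7
```

Call:
move_arm(
  motion=[
    {"travel": [-0.2, 0.01, 0], "angular": [0, 0, 0]},
    {"travel": [-0.5, 0.03, 0], "angular": [0, 0, 0]},
    {"travel": [-0.82, 0.04, 0], "angular": [0, 0, 0]},
    {"travel": [-0.82, 0.04, 0], "angular": [0, 0, 0]},
    {"travel": [-0.82, 0.04, 0], "angular": [0, 0, 0]},
  ],
)

```text
t: 42.7
tcp_pos: [492.9, -368.8, 159.6]
tool_rot: [-0.001, 0.708, 0.707, 0.0]
contact_force: [0.3, 0.5, -1.5]
grip_width: 0.589
gripper_force: 62.7
```

```bash
python3 - <<'E'
from h import *
s=robot.read_state();print(s['tcp_pos'],s['grip_width'],s['t'])
p=shot('side');i=p['image'].copy()
a=.1;M=np.array([[np.cos(a),np.sin(a)],[-np.sin(a),np.cos(a)]])
q=np.array([[61,94],[-61,94],[-61,-94],[61,-94]])@M+[487,-319]
cv2.polylines(i,[np.round(proj(p,np.c_[q,np.full(4,45)])).astype(int)],True,(255,0,0))
b=bottle('empty_beaker',s['tcp_pos'][0],s['tcp_pos'][1],4)
for k in(0,3): cv2.polylines(i,[np.round(proj(p,b[24*k:24*k+24])).astype(int)],True,(0,255,0))
cv2.imwrite('pics/s3.png',cv2.resize(i[240:480,180:460],None,fx=2.5,fy=2.5)[:,:,::-1])
E
```

```text
[ 492.93053678 -368.79673173  159.62969125] 0.589176528747624 42.7
```

View pics/s3.png

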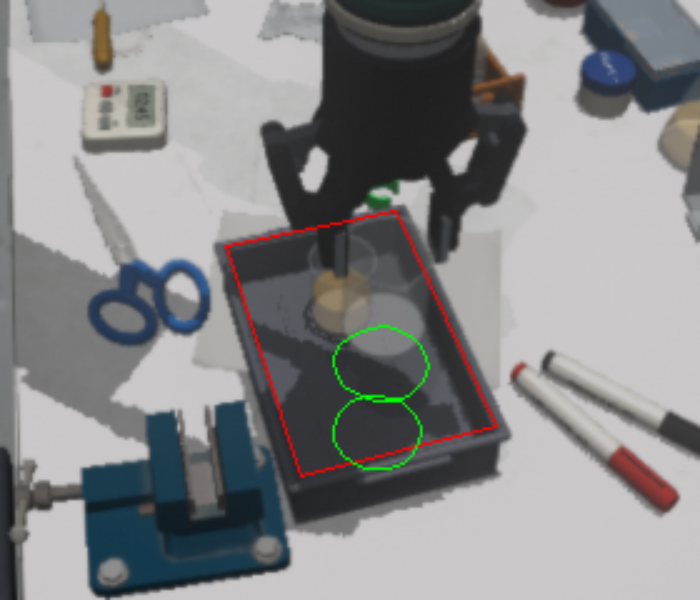

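Call:
move_arm(
  motion=[
    {"travel": [0, 0.01, 0.3], "angular": [0, 0, 0]},
    {"travel": [0, 0.01, 0.6], "angular": [0, 0, 0]},
    {"travel": [0, 0.01, 0.85], "angular": [0, 0, 0]},
    {"travel": [0, 0.01, 0.99], "angular": [0, 0, 0]},
    {"travel": [0, 0.01, 0.99], "angular": [0, 0, 0]},
  ],
)

```text
t: 43.25
tcp_pos: [492.6, -366.0, 58.5]
tool_rot: [-0.003, 0.707, 0.707, -0.0]
contact_force: [-0.3, -0.0, -0.2]
grip_width: 0.587
gripper_force: 62.6
```

Call:
move_arm(
  motion=[
    {"travel": [0, 0, 0.01], "angular": [0, 0, 0]},
    {"travel": [0, 0, 0.02], "angular": [0, 0, 0]},
    {"travel": [0, 0, 0.02], "angular": [0, 0, 0]},
    {"travel": [0, 0, 0.02], "angular": [0, 0, 0]},
  ],
)

```text
t: 43.65
tcp_pos: [494.9, -368.9, 60.4]
tool_rot: [0.001, 0.707, 0.707, 0.0]
contact_force: [0.8, -0.1, -1.5]
grip_width: 0.586
gripper_force: 62.7
```

Call:
move_arm(
  motion=[
    {"travel": [0, 0, 0.01], "angular": [0, 0, 0]},
    {"travel": [0, 0, 0.02], "angular": [0, 0, 0]},
    {"travel": [0, 0, 0.02], "angular": [0, 0, 0]},
  ],
)

```text
t: 43.95
tcp_pos: [494.1, -368.3, 57.0]
tool_rot: [-0.0, 0.707, 0.707, -0.0]
contact_force: [-0.3, -1.0, -0.3]
grip_width: 0.59
gripper_force: 62.7
```

Call:
move_arm(
  motion=[
    {"travel": [0, 0, 0.01], "angular": [0, 0, 0]},
    {"travel": [0, 0, 0.01], "angular": [0, 0, 0]},
    {"travel": [0, 0, 0.01], "angular": [0, 0, 0]},
  ],
)

```text
t: 44.25
tcp_pos: [494.2, -368.3, 56.1]
tool_rot: [-0.0, 0.707, 0.707, -0.0]
contact_force: [-0.5, -0.9, -0.9]
grip_width: 0.584
gripper_force: 62.7
```

Call:
move_arm(
  motion=[
    {"travel": [0, 0, 0.01], "angular": [0, 0, 0]},
    {"travel": [0, 0, 0.01], "angular": [0, 0, 0]},
    {"travel": [0, 0, 0.01], "angular": [0, 0, 0]},
  ],
)

```text
t: 44.55
tcp_pos: [494.3, -368.5, 56.0]
tool_rot: [0.0, 0.707, 0.707, -0.0]
contact_force: [-1.9, 0.2, 5.4]
grip_width: 0.59
gripper_force: 63.2
```

Standing; release, retreat and check.

Call:
move_arm(
  motion=[
    {"travel": [0, 0, 0], "angular": [0, 0, 0]},
    {"travel": [0, 0, 0], "angular": [0, 0, 0]},
    {"travel": [0, 0, 0], "angular": [0, 0, 0]},
    {"travel": [0, 0, 0], "angular": [0, 0, 0]},
  ],
  jaw=0.76,
)

```text
t: 44.95
tcp_pos: [494.2, -368.2, 54.9]
tool_rot: [-0.0, 0.707, 0.707, -0.0]
contact_force: [0.4, -0.1, 0.9]
grip_width: 0.755
gripper_force: 0.0
```

Call:
move_arm(
  motion=[
    {"travel": [0, 0, -0.1], "angular": [0, 0, 0]},
    {"travel": [0, 0, -0.4], "angular": [0, 0, 0]},
    {"travel": [0, 0, -0.8], "angular": [0, 0, 0]},
    {"travel": [0, 0, -1], "angular": [0, 0, 0]},
    {"travel": [0, 0, -1], "angular": [0, 0, 0]},
  ],
)

```text
t: 45.45
tcp_pos: [496.9, -370.5, 160.8]
tool_rot: [0.005, 0.707, 0.707, 0.0]
contact_force: [0.6, -0.4, 1.0]
grip_width: 0.757
gripper_force: 0.0
```

Call:
move_arm(
  motion=[
    {"travel": [0, 0, -0.3], "angular": [0, 0, 0]},
    {"travel": [0, 0, -0.6], "angular": [0, 0, 0]},
    {"travel": [0, 0, -1], "angular": [0, 0, 0]},
    {"travel": [0, 0, -1], "angular": [0, 0, 0]},
    {"travel": [0, 0, -1], "angular": [0, 0, 0]},
  ],
)

```text
t: 45.95
tcp_pos: [494.5, -368.6, 255.8]
tool_rot: [0.001, 0.707, 0.707, 0.0]
contact_force: [1.1, 1.0, -1.4]
grip_width: 0.762
gripper_force: 0.0
```

```bash
python3 - <<'E'
from h import *
p=shot('side');i=p['image'];cv2.imwrite('pics/s4.png',cv2.resize(i[120:470,190:490],None,fx=1.7,fy=1.7)[:,:,::-1])
E
```

```text
(no output)
```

View pics/s4.png

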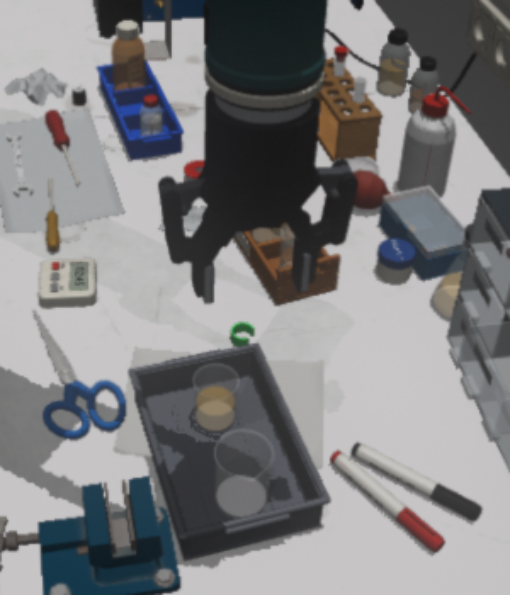

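The picture shows the amber bottle (128,55) and the red-capped bottle (151,115) upright in the blue carrier. Both beakers stand in the basin at (215,395) and (243,470), and the gripper is clear of everything.

```bash
python3 -c "
from rig import robot
print(robot.job_done())"
```

```text
the job is handed in; nothing more can be done
None
```

All five pieces are in their places and the job is handed in at about 46 s. The hand-in returned no verdict, and the gripper hid the wooden carrier in the last picture; its bottles looked upright in the earlier ones.

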